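Load and clamp the sample jars on the bench shaker

ROBOT

A 6-joint arm with a two-finger parallel gripper is mounted at the origin on the work surface. World frame = base frame: x ahead of the robot, y to its left, z up, the work surface at z = 0. Lengths are in m, angles in rad, forces in N, time in s.
With the tool pointing down it reaches from about 0.325 to 0.75 m from the base axis. Payload 7.6 kg.
Tool frame: the origin (TCP) lies on the centre line of the jaws, within the pads' length; the fingertips stand 25 mm ahead of it and the grasp point (between the pads) lies 6 mm ahead of it; z points along the fingers, y is the line along which they close (so a half turn about z gives the same grasp; the last joint's range is limited). The gripper opens to 85 mm and grips with 20 to 120 N. Pads are 22 mm wide; open, the fingers measure 114 mm over their backs; the gripper's body (76 mm by 85 mm) begins 54 mm behind the grasp point. The pads swing forward as they close: fully open they stand 13 mm farther back than shut.
Start: joints at [1.034, 0.052, 1.401, -0, 1.689, -0.07], TCP at [0.236, 0.469, 0.256] pointing down, gripper open.
Joint ranges: [-2.9, 2.9], [-0.91, 2.17], [0.12, 2.37], [-1.06, 4.2], [0.26, 2.73], [-2.93, 2.93]. Speed limits (rad/s): [2.57, 2.57, 3.01, 3.14, 3.14, 3.14].

INTERFACE

Orientations are given as a rotation vector (axis times angle).
In Python, from bench import get_obs, capture, close_job, masks_of gives the robot as it stands.
- The arm moves only by the shell command python3 -m creep 'ROWS' [FORCE]. ROWS is JSON, a list of rows, each a list of 3 entries, a list of its own where there are three numbers: the finger opening in mm, from 0 to 85.4, then the shift along the tool's x, y, z scaled (see below), then the turn, a rotation vector about the tool's x, y, z scaled (see below). In form: [[hand, [x, y, z], [wx, wy, wz]], ...]. A call has exactly 5 rows; each row is the pose to reach, as a shift and turn from the pose commanded when the call began, along the tool's axes at that moment; what a row does not reach only later rows make up. The controller multiplies each number of a shift by 0.4 m and each number of a turn by 45 degrees. A row lasts 1/8 s, in which the tool goes at most 62.5 mm and 10.7 degrees, less where a joint would pass 70% of its speed; a pose out of reach is approached as far as the arm can. A call with a number of a shift or a turn outside -1 to 1 is refused whole. A call with a gripper value outside its range is refused whole. The fingers move at their own pace and stop on an object; FORCE is the grip in N (left out, the last holds). Time passes only in rows, so rows that repeat a pose let the fingers close, or fill a call up. It gives the time, the measured TCP pose, the force, the opening and the grip force at its end, in the units of the state.
- get_obs(): the state, without advancing time (a new reading comes with each control period).
- capture(name): name is "scene" or "side" or "wrist"; returns a dict with "frame" (400x640x3 uint8, red, green, blue), "mtx" (3x3 intrinsics, pixels), "extrinsics" (4x4, takes a point from world to camera coordinates). Camera axes: x right, y up, looking along -z (the intrinsics and any distortion apply to the point x, -y, -z); pixel columns grow to the right and rows downward; lengths in m; the calibration is good to about 2 mm. The wrist camera is an equidistant fisheye: a pixel r from the principal point sees the ray r / f radians off the axis. A picture is of the moment at which its call begins. There is no depth.
- close_job(): hands the job in; it is judged then, once.
Trained networks look in a picture, given as the dict that the camera call returned (one of the last four; its "shot" number tells which), for a name from the list of things; names that differ only in an ending like _2 or _b are one class to them, and where a whole thing is asked for, a point or a joint stands for the part that bears it (a point fixed in the world has none). Each returns a list of dicts, best first, with "score" (0 to 1); they miss things now and then, are a little off and sometimes report something else, mostly with a low value. They report only what shows in the picture. A call takes as long as a camera call. They do not tell look-alikes from the thing itself.
- masks_of(picture, name): "region" (400x640 bool, what is visible of it) and "rect" ([left, top, right, bottom] in pixels, round what is visible of it).
The state is a dict: "clock": time; "q": joint angles; "joint_velocities": joint speeds; "joint_torque": joint torques, N m; "ee_pos": TCP position; "eef_rot": TCP orientation; "ft_force": force on the tool from outside, world axes, zero at the start; "wrist_torque": the same for the moment, N m; "gripper_width": opening from 0.0 (shut) to 1.0 (fully open); "gripper_force": force on a finger pad.
Only numpy, scipy, OpenCV 4.12 (cv2) and the standard library are available. Lean on these libraries where they do the work, as an engineer would, in place of code of your own. Each camera call takes 0.05 s, during which the arm holds its last target. There are 200 camera calls.

TASK

Stand every blue-capped sample jar upright in a holder of the bench shaker, one to a holder. Once all the jars are in, screw all three red clamp bolts clockwise fully home, the one at an empty holder too so that nothing rattles, and only then turn the control box's selector to the green mark; leave the white-capped vial and the tweezers beside the jars where they are.

Things in the scene. Friction and masses are not known exactly. Their poses are not given: they have to be found in the camera images.
- jar1: one of the amber jars with a blue cap: an upright cylinder 48 mm across, 60 mm high (cap from 39 mm up, same width), 0.15 kg; origin at the centre of its underside, z up through the cap. Starts upright on the blue bench mat (3 mm thick), which lies to one side of the shaker. Not always present
- jar2: one of the amber jars with a blue cap: an upright cylinder 48 mm across, 60 mm high (cap from 39 mm up, same width), 0.15 kg; origin at the centre of its underside, z up through the cap. Starts upright on the blue bench mat (3 mm thick), which lies to one side of the shaker. Not always present
- jar3: one of the amber jars with a blue cap: an upright cylinder 48 mm across, 60 mm high (cap from 39 mm up, same width), 0.15 kg; origin at the centre of its underside, z up through the cap. Starts upright on the blue bench mat (3 mm thick), which lies to one side of the shaker. Not always present
- holder1 (a point): jar holder 1 of 3 on the shaker's platform: a shallow grey cup, bore 56 mm across, wall 4 mm, rim 11 mm above its floor. Point at the centre of the cup's floor, where the jar's underside comes to stand, 103 mm above the bench. x points away from its clamp bolt, y along the row of holders (110 mm apart), z up.
- holder2 (a point): jar holder 2 of 3 on the shaker's platform: a shallow grey cup, bore 56 mm across, wall 4 mm, rim 11 mm above its floor. Point at the centre of the cup's floor, where the jar's underside comes to stand, 103 mm above the bench. x points away from its clamp bolt, y along the row of holders (110 mm apart), z up.
- holder3 (a point): jar holder 3 of 3 on the shaker's platform: a shallow grey cup, bore 56 mm across, wall 4 mm, rim 11 mm above its floor. Point at the centre of the cup's floor, where the jar's underside comes to stand, 103 mm above the bench. x points away from its clamp bolt, y along the row of holders (110 mm apart), z up.
- clamp1 (a joint): captive clamp bolt of holder 1, turned by its red wing knob, rad: 0 fully slack, 2.6 at the end stop (home, jaw against the jar). It grows as the knob turns clockwise seen from above; starts somewhere from 0 to 0.6. Friction 0.05 N m, stays put. Its rubber jaw (20 mm wide, 13 to 21 mm above the holder's floor, -x side) has its face 32 mm from the holder's axis at 0, 24.5 mm at 2.6
- clamp1_grip (a point): on the axis of the red wing knob of clamp 1, at the height to grip: 143 mm above the bench, 23 mm above the steel block (36 mm square) the knob stands on, 90 mm from the axis of holder 1 on its -x side. The knob is an upright bar 42 mm long (this frame's x), 12 mm thick (y), from 21 mm below to 5 mm above the point. The frame turns with it
- clamp2 (a joint): captive clamp bolt of holder 2, turned by its red wing knob, rad: 0 fully slack, 2.6 at the end stop (home, jaw against the jar). It grows as the knob turns clockwise seen from above; starts somewhere from 0 to 0.6. Friction 0.05 N m, stays put. Its rubber jaw (20 mm wide, 13 to 21 mm above the holder's floor, -x side) has its face 32 mm from the holder's axis at 0, 24.5 mm at 2.6
- clamp2_grip (a point): on the axis of the red wing knob of clamp 2, at the height to grip: 143 mm above the bench, 23 mm above the steel block (36 mm square) the knob stands on, 90 mm from the axis of holder 2 on its -x side. The knob is an upright bar 42 mm long (this frame's x), 12 mm thick (y), from 21 mm below to 5 mm above the point. The frame turns with it
- clamp3 (a joint): captive clamp bolt of holder 3, turned by its red wing knob, rad: 0 fully slack, 2.6 at the end stop (home, jaw against the jar). It grows as the knob turns clockwise seen from above; starts somewhere from 0 to 0.6. Friction 0.05 N m, stays put. Its rubber jaw (20 mm wide, 13 to 21 mm above the holder's floor, -x side) has its face 32 mm from the holder's axis at 0, 24.5 mm at 2.6
- clamp3_grip (a point): on the axis of the red wing knob of clamp 3, at the height to grip: 143 mm above the bench, 23 mm above the steel block (36 mm square) the knob stands on, 90 mm from the axis of holder 3 on its -x side. The knob is an upright bar 42 mm long (this frame's x), 12 mm thick (y), from 21 mm below to 5 mm above the point. The frame turns with it
- selector (a joint): programme selector on the control box, rad: 0 white mark (off), 0.8 yellow, 1.6 green, 2.4 red (end of travel). Grows as it turns clockwise seen from above; starts between 0 and 0.9. Light friction (0.04 N m), no clicks, stays where it is left
- selector_grip (a point): on the axis of the selector's grey bar knob, at the height to grip, 93 mm above the bench; bar 46 mm long (x), 13 mm thick (y), its top 7 mm above the point, the round skirt 23 mm below. White pointer line on its -x end. The frame turns with the knob. The grey control box (160 x 150 x 60 mm, black top, coloured marks) stands on the other side of the shaker from the mat
- vial: bystander: small clear vial with a white cap, 22 mm across, 50 mm high, on the mat with the jars; origin under its centre
- tweezers: bystander: steel tweezers lying on the mat, 110 x 10 x 5 mm; origin under the centre
Mind the look-alikes: they are no part of the job. What is shaped like the jar2 but black is not meant. Of the things shaped like the part that bears selector, the grey one is meant.

How it is judged:
By the outcome, as a careful person would: the job done as asked, in the order asked, and still so for the second after the job is handed in, with the robot touching nothing.
Of jar1, jar2, jar3 only 2 to 3 are there at a start; the rules pass over those that are not, and their reading is None.
At some moment in a run one of jar1, jar2, jar3 may be knocked a few centimetres aside while the robot is not near it.
It also fails if it takes over 210 s, if anything falls off the work surface, if the arm or the gripper's body presses on something with over 40 N, if the wrist force passes 120 N, or if a joint passes its speed limit or range.

## Working session

There is one attempt and no reset: what is moved stays moved. The work goes in short steps, Python scripts to look and compute and a shell command to move; the robot and the scene stay as the last step left them, time stands still between calls to the robot, and variables do not carry over. Pictures are saved under pics/ and viewed, at most 18 in all, crops included, and the job is handed in when it is done.

```bash
ls; mkdir -p pics; cat > h.py <<'E'
import numpy as np, cv2
from bench import get_obs, capture, close_job, masks_of
from scipy.spatial.transform import Rotation as R
def save(p,n): cv2.imwrite('pics/'+n,cv2.cvtColor(p['frame'],cv2.COLOR_RGB2BGR))
def ray(p,u,v,fish=False):
    K=p['mtx'];T=p['extrinsics']
    x=(u-K[0,2])/K[0,0];y=(v-K[1,2])/K[1,1]
    if fish:
        r=np.hypot(x,y)+1e-12; d=np.array([x/r*np.sin(r),y/r*np.sin(r),np.cos(r)])
    else: d=np.array([x,y,1.])
    d=np.array([d[0],-d[1],-d[2]])
    Rm=T[:3,:3]; return -Rm.T@T[:3,3], Rm.T@d
def onz(p,u,v,z,fish=False):
    o,d=ray(p,u,v,fish); return o+d*(z-o[2])/d[2]
def proj(p,X,fish=False):
    c=p['extrinsics'][:3,:3]@np.asarray(X)+p['extrinsics'][:3,3]; x,y,z=c[0],-c[1],-c[2]
    if fish:
        r=np.hypot(x,y);th=np.arctan2(r,z);x,y=x/r*th,y/r*th
    else: x,y=x/z,y/z
    return p['mtx'][0,0]*x+p['mtx'][0,2],p['mtx'][1,1]*y+p['mtx'][1,2]
E
python3 - <<'E'
from h import *
o=get_obs(); print(o)
for c in ['scene','side','wrist']:
    p=capture(c); save(p,c+'0.png'); print(c,p['mtx'].tolist(),(-p['extrinsics'][:3,:3].T@p['extrinsics'][:3,3]).round(3))
    for n in ['jar1','clamp1','selector','vial','tweezers']:
        print(n,[(round(m['score'],2),[int(x) for x in m['rect']]) for m in masks_of(p,n)])
E
```

```text
pics
{'clock': 0.0, 'q': array([ 1.03366700e+00,  5.28512094e-02,  1.40172868e+00,  2.18566490e-05,
        1.68858615e+00, -7.03056058e-02]), 'joint_velocities': array([-0.00044458, -0.0008566 ,  0.00065914,  0.00031161,  0.00085995,
        0.00101517]), 'joint_torque': array([ 1.23219993e-04, -3.81673872e+01, -3.60185480e+01, -1.01641094e-04,
        6.12855423e-03, -7.96872328e-07]), 'ee_pos': array([0.23612236, 0.46861575, 0.25546284]), 'eef_rot': array([-7.26527003e-01, -3.05592391e+00,  2.34778447e-03]), 'ft_force': array([-0.43709081, -0.48725151, -0.80848165]), 'wrist_torque': array([-0.03840996,  0.06980354, -0.02524385]), 'gripper_force': 0.0, 'gripper_width': 0.999800668263187}
scene [[369.33960377021833, 0.0, 311.67379026232436], [0.0, 369.33960377021833, 195.38749317227973], [0.0, 0.0, 1.0]] [1.195 0.439 0.66 ]
jar1 [(0.89, [428, 225, 450, 252]), (0.8, [413, 241, 438, 276]), (0.79, [399, 260, 426, 294]), (0.64, [479, 258, 510, 290])]
clamp1 [(0.68, [309, 205, 324, 214]), (0.58, [273, 188, 291, 201]), (0.47, [243, 175, 259, 188])]
selector [(0.65, [246, 140, 258, 158]), 
[... 236 characters left out ...]
584, 202.76135352888264], [0.0, 0.0, 1.0]] [0.139 1.091 0.766]
jar1 [(0.95, [289, 286, 309, 314]), (0.78, [260, 274, 280, 307]), (0.73, [233, 267, 253, 294]), (0.68, [244, 320, 264, 356])]
clamp1 [(0.39, [315, 162, 322, 177])]
selector []
vial [(0.62, [219, 162, 347, 255]), (0.61, [260, 260, 265, 278]), (0.32, [316, 160, 324, 179])]
tweezers []
wrist [[309.70691628693146, 0.0, 319.085030043298], [0.0, 309.70691628693146, 204.76182823517232], [0.0, 0.0, 1.0]] [0.168 0.502 0.373]
jar1 [(0.64, [321, 334, 351, 352]), (0.6, [297, 294, 335, 346])]
clamp1 [(0.73, [300, 293, 337, 347]), (0.64, [320, 334, 349, 350])]
selector [(0.83, [14, 347, 39, 367])]
vial []
tweezers [(0.8, [247, 317, 273, 347])]
```

View pics/scene0.png

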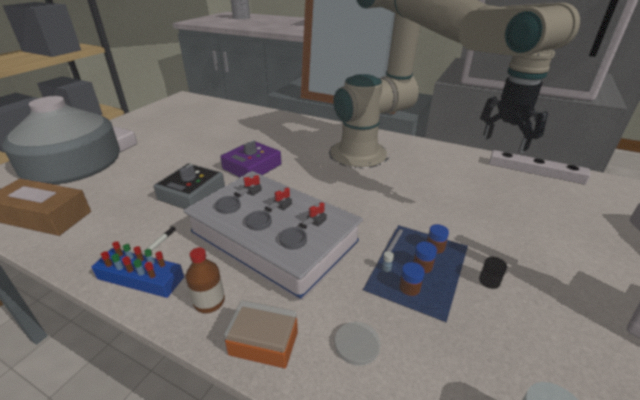

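View pics/side0.png

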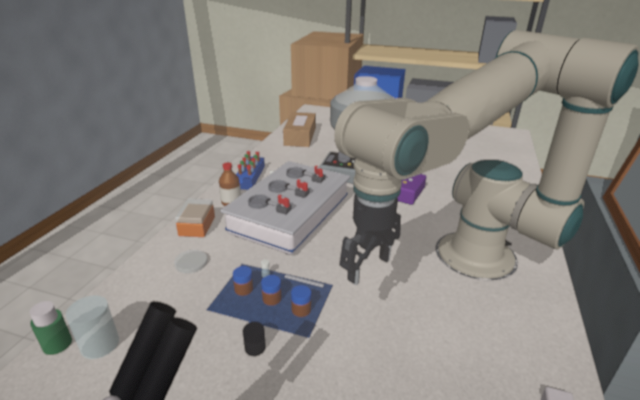

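The scene view shows three blue-capped jars at (438,238), (425,258) and (412,278). A black jar-shaped look-alike stands at (492,272). The shaker has red knobs at (252,184), (283,197) and (317,212). The grey control box is at (188,180), and the purple box at (250,155) is the look-alike. The side view agrees. Now I'll estimate poses.

```bash
cat >> h.py <<'E'
def blobs(p,lo,hi,amin=15):
    h=cv2.cvtColor(p['frame'],cv2.COLOR_RGB2HSV); m=cv2.inRange(h,np.array(lo),np.array(hi))
    n,l,s,c=cv2.connectedComponentsWithStats(m); return [(c[i],s[i],l==i) for i in range(1,n) if s[i][4]>=amin]
def cyl(r,h,z0):
    a=np.linspace(0,2*np.pi,40); return np.array([[r*np.cos(t),r*np.sin(t),z] for t in a for z in (z0,z0+h)])
E
python3 - <<'E'
from h import *
S=capture('scene');D=capture('side')
# jars: cap blob
for nm,p in(('scene',S),('side',D)):
    print(nm,'caps')
    for c,s,m in blobs(p,(105,140,90),(125,255,255)):
        if s[4]<1500: print(s,c.round(1),onz(p,*c,0.055).round(3))
    print('red')
    for c,s,m in blobs(p,(0,150,100),(6,255,255)):print(s,c.round(1),onz(p,*c,0.135).round(3))
for (u,v) in [(229,204),(258,219),(292,237)]: print('cup',onz(S,u,v,0.108).round(3))
print('sel',onz(S,188,173,.095).round(3),'vial',onz(S,388,262,.03).round(3),'black',onz(S,492,272,.03).round(3))
f=S['frame']
a=cv2.resize(f[130:260,140:380],None,fx=3.3,fy=3.3,interpolation=3);cv2.imwrite('pics/c1.png',a[...,::-1])
E
```

```text
scene caps
[431 225  17  16 199] [439.1 232.4] [0.412 0.381 0.055]
[416 242  20  18 273] [426.1 250.5] [0.493 0.368 0.055]
[109 250   5   6  18] [111.2 252.2] [ 0.843 -0.298  0.055]
[142 258   4   8  16] [143.4 261.9] [ 0.831 -0.203  0.055]
[  93  260   84   36 1486] [139.1 277.5] [ 0.87  -0.172  0.055]
[402 263  22  20 331] [413.1 272.2] [0.577 0.36  0.055]
red
[245 176  14  10  86] [251.2 180.6] [ 0.526 -0.106  0.135]
[276 189  13  12  86] [281.8 194.4] [0.545 0.003 0.135]
[310 203  14  13  93] [316.5 209.5] [0.563 0.111 0.135]
[113 242   6   8  31] [116.  245.3] [ 0.871 -0.21   0.135]
[135 247   5   8  32] [137.  250.3] [ 0.861 -0.157  0.135]
[191 248  14  15 168] [197.8 255.2] [ 0.814 -0.034  0.135]
[102 252   6   8  37] [104.6 255.4] [ 0.903 -0.204  0.135]
[157 252   5   8  31] [158.9 255.6] [ 0.851 -0.104  0.135]
[124 258   6   7  31] [126.4 261.1] [ 0.893 -0.151  0.135]
[146 263   6   8  31] [148.8 266.7] [ 0.884 -0.097  0.135]
side caps
[359  70  45  27 504] [388.8  80.8] [ 0.541 -1.599  0.055]
[234 267  16  16 192] [241.4 274.5] [0.573 0.363 0.055]
[262 276  18  16 230] [270.3 283.6] [0.49  0.37  0.055]
[292 286  18  18 256] [300.3 294.3] [0.407 0.382 0.055]
red
[224 164   6   6  29] [226.6 166.2] [ 0.822 -0.035  0.135]
[317 170   5   5  15] [319.2 171.9] [ 0.516 -0.098  0.135]
[298 182   8   7  28] [302.  185.1] [0.539 0.005 0.135]
cup [ 0.612 -0.118  0.108]
cup [ 0.63  -0.015  0.108]
cup [0.649 0.093 0.108]
sel [ 0.526 -0.343  0.095] vial [0.546 0.295 0.03 ] black [0.468 0.518 0.03 ]
```

View pics/c1.png

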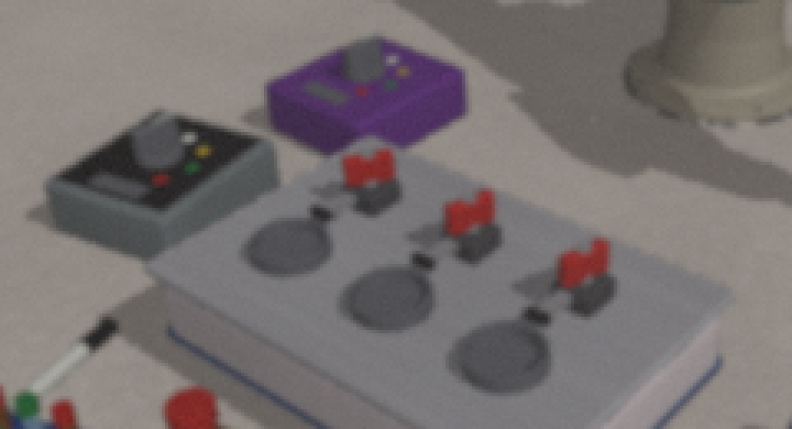

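The control box's meant knob is the grey-housed box with the black top, at (157,140) in the crop. The purple box is the look-alike. Next I'll move above the jars.

```bash
cat >> h.py <<'E'
def go(x,y,z,ydir=None,o=None):
    """shift/turn numbers for target TCP, tool pointing down with tool y at world angle ydir (deg, mod 180)"""
    o=o or get_obs(); Rm=R.from_rotvec(o['eef_rot']).as_matrix()
    s=Rm.T@(np.array([x,y,z])-o['ee_pos'])/0.4
    w=np.zeros(3)
    if ydir is not None:
        cur=np.degrees(np.arctan2(Rm[1,1],Rm[0,1])); d=(ydir-cur+90)%180-90
        a=np.radians(cur+d); Y=np.array([np.cos(a),np.sin(a),0]);Z=np.array([0,0,-1.]);T=np.c_[np.cross(Y,Z),Y,Z]
        w=np.degrees(R.from_matrix(Rm.T@T).as_rotvec())/45
    print('row',s.round(4).tolist(),w.round(4).tolist()); return s,w
E
python3 -c "
from h import *
go(.49,.37,.27,80.6)"
```

```text
row [-0.6777, 0.0648, -0.0341] [0.0001, 0.0, -0.3854]
```

```bash
python3 -m creep '[[85,[-0.678,0.065,-0.034],[0,0,-0.385]],[85,[-0.678,0.065,-0.034],[0,0,-0.385]],[85,[-0.678,0.065,-0.034],[0,0,-0.385]],[85,[-0.678,0.065,-0.034],[0,0,-0.385]],[85,[-0.678,0.065,-0.034],[0,0,-0.385]]]' 40
cat > look.py <<'E'
from h import *
import sys
p=capture('wrist'); 
if len(sys.argv)>1: save(p,sys.argv[1])
o=get_obs();print(o['clock'],o['ee_pos'].round(4))
print('cam',(-p['extrinsics'][:3,:3].T@p['extrinsics'][:3,3]).round(3),(-p['extrinsics'][2,:3]).round(2))
for c,s,m in blobs(p,(105,140,60),(125,255,255),40):
    if s[4]<4000: print('cap',s,c.round(1),onz(p,*c,0.063,True).round(4))
for c,s,m in blobs(p,(0,150,80),(6,255,255),40): print('red',s,c.round(1),onz(p,*c,0.148,True).round(4))
E
python3 look.py w1.png
```

```text
clock: 1.62
ee_pos: [0.4928, 0.3682, 0.2695]
eef_rot: [0.263, 3.131, -0.001]
ft_force: [-0.3, 0.2, -0.3]
gripper_width: 0.994
gripper_force: 0.0
1.675 [0.4945 0.367  0.2693]
cam [0.417 0.38  0.387] [ 0.29 -0.05 -0.95]
cap [350  61  14  12  51] [357.5  65.4] [0.376  0.4268 0.063 ]
cap [ 289   63   89   93 3482] [325.8 107.1] [0.4145 0.3872 0.063 ]
cap [344 143  10  14  40] [349.  149.6] [0.4624 0.4039 0.063 ]
cap [ 295  158   57   50 1779] [319.7 180.6] [0.4904 0.3678 0.063 ]
cap [ 302  228   42   41 1332] [322.9 248.5] [0.5699 0.3581 0.063 ]
cap [ 60 357  27  17 281] [ 72.5 364.6] [ 0.7778 -0.2103  0.063 ]
red [  6 259  14  27 233] [ 12.8 271.3] [ 0.5151 -0.0809  0.148 ]
red [ 45 265  17  33 349] [ 53.6 280.5] [0.5328 0.0219 0.148 ]
red [102 274  18  37 417] [111.4 290.5] [0.5499 0.1244 0.148 ]
```

View pics/w1.png

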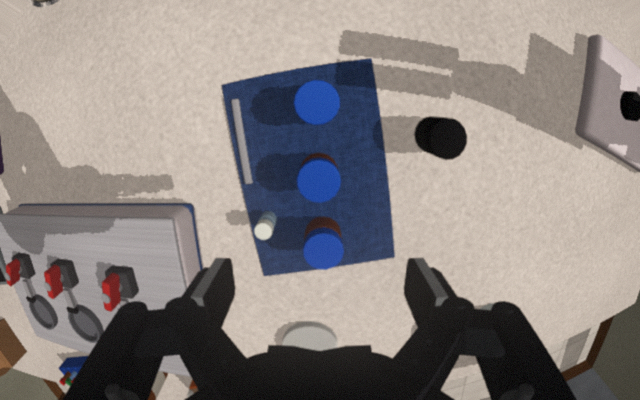

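The wrist view shows the jars at (317,103), (319,181) and (323,249), the vial at (265,228), the tweezers at (243,140) and the black look-alike at (440,138). I'll start with the nearest jar, at (323,249).

```bash
sed -i 's/(105,140,60),(125,255,255),40/(105,150,140),(125,255,255),150/' look.py; python3 look.py; python3 -c "
from h import *
p=capture('wrist'); print(onz(p,264,228,.053,True).round(3), onz(p,243,140,.008,True).round(3))
go(.570,.358,.15,80.6);go(.570,.358,.054,80.6)"
```

```text
1.725 [0.4925 0.3683 0.2692]
cam [0.419 0.379 0.386] [ 0.29 -0.05 -0.95]
cap [ 296   79   45   43 1531] [317.6  99.9] [0.4076 0.379  0.063 ]
cap [ 299  158   42   42 1398] [319.5 179. ] [0.4904 0.3667 0.063 ]
cap [ 305  232   40   35 1094] [324.1 249.3] [0.5729 0.3579 0.063 ]
red [  6 258  14  27 238] [ 12.9 270.7] [ 0.5153 -0.0809  0.148 ]
red [ 45 264  18  33 349] [ 53.6 279.7] [0.5329 0.0215 0.148 ]
red [103 273  18  37 420] [111.7 289.6] [0.5502 0.1242 0.148 ]
[0.537 0.294 0.053] [0.434 0.281 0.008]
row [-0.1997, 0.005, 0.2982] [-0.0005, -0.0009, -0.0032]
row [-0.1999, 0.0051, 0.5382] [-0.0005, -0.0009, -0.0032]
```

```bash
python3 -m creep '[[85,[-0.212,0.009,0.30],[0,0,0]],[85,[-0.212,0.009,0.30],[0,0,0]],[85,[-0.212,0.009,0.30],[0,0,0]],[85,[-0.212,0.009,0.30],[0,0,0]],[85,[-0.212,0.009,0.30],[0,0,0]]]'
python3 -c "
from h import *
p=capture('wrist');save(p,'w2.png');go(.576,.360,.054,80.6)"
```

```text
clock: 2.4
ee_pos: [0.5738, 0.3609, 0.152]
eef_rot: [0.256, 3.129, 0.003]
ft_force: [0.3, 0.6, 1.1]
gripper_width: 0.996
gripper_force: 0.0
row [-0.0047, -0.0018, 0.2461] [0.0029, 0.0032, 0.0013]
```

View pics/w2.png

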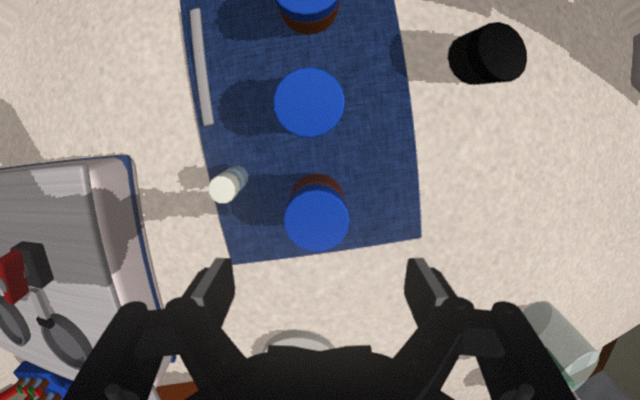

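The target jar's cap at (317,220) is centred between the fingers, and the vial at (226,187) is clear. I'll descend and grip.

```bash
python3 -m creep '[[85,[-0.005,-0.002,0.12],[0,0,0]],[85,[-0.005,-0.002,0.20],[0,0,0]],[85,[-0.005,-0.002,0.246],[0,0,0]],[85,[-0.005,-0.002,0.246],[0,0,0]],[60,[-0.005,-0.002,0.246],[0,0,0]]]' 40
python3 -m creep '[[40,[0,0,0],[0,0,0]],[40,[0,0,0],[0,0,0]],[40,[0,0,0],[0,0,0]],[40,[0,0,0],[0,0,0]],[40,[0,0,0],[0,0,0]]]' 40
python3 -m creep '[[40,[0,0,-0.2],[0,0,0]],[40,[0,0,-0.4],[0,0,0]],[40,[0,0,-0.47],[0,0,0]],[40,[0,0,-0.47],[0,0,0]],[40,[0,0,-0.47],[0,0,0]]]'
python3 look.py; python3 -c "
from h import *
go(.60,.10,.25,80.6)"
```

```text
clock: 3.08
ee_pos: [0.5771, 0.3593, 0.054]
eef_rot: [0.257, 3.128, 0.003]
ft_force: [0.6, -0.5, 0.8]
gripper_width: 0.807
gripper_force: 0.0
clock: 3.7
ee_pos: [0.5771, 0.3591, 0.0536]
eef_rot: [0.258, 3.128, 0.003]
ft_force: [-0.1, 0.3, 5.6]
gripper_width: 0.551
gripper_force: 41.8
clock: 4.32
ee_pos: [0.576, 0.3584, 0.2384]
eef_rot: [-0.258, -3.13, 0.001]
ft_force: [1.0, 0.5, -3.4]
gripper_width: 0.554
gripper_force: 42.3
4.375 [0.5757 0.3583 0.2369]
cam [0.501 0.37  0.356] [ 0.29 -0.05 -0.95]
cap [ 288    0   50   39 1626] [312.5  17.9] [0.4098 0.3788 0.063 ]
cap [ 290   78   50   49 1924] [314.4 102.1] [0.4913 0.3668 0.063 ]
cap [ 273  246   96   35 1948] [324.4 262.6] [0.6548 0.3495 0.063 ]
cap [303 325  49  12 303] [328.2 330.7] [0.7496 0.339  0.063 ]
cap [ 63 345  30  26 239] [ 79.5 357.5] [ 0.8035 -0.12    0.063 ]
red [  8 212  16  23 102] [ 12.6 220.8] [0.5263 0.0205 0.148 ]
red [ 62 214  19  24 184] [ 68.4 224.4] [0.5444 0.1244 0.148 ]
red [ 64 246   9  12  72] [ 67.7 251.8] [0.5711 0.1072 0.148 ]
red [ 59 357   8  10  52] [ 62.8 361.4] [ 0.7295 -0.0286  0.148 ]
red [ 70 371   8   9  49] [ 73.9 374.9] [ 0.7549 -0.0238  0.148 ]
row [-0.1656, -0.6271, -0.0317] [-0.0031, -0.004, -0.0005]
```

```bash
python3 -m creep '[[40,[-0.05,-0.15,-0.04],[0,0,0]],[40,[-0.1,-0.3,-0.08],[0,0,0]],[40,[-0.13,-0.45,-0.08],[0,0,0]],[40,[-0.16,-0.6,-0.08],[0,0,0]],[40,[-0.16,-0.625,-0.08],[0,0,0]]]'
python3 -m creep '[[40,[0,0,0],[0,0,0]],[40,[0,0,0],[0,0,0]],[40,[0,0,0],[0,0,0]],[40,[0,0,0],[0,0,0]],[40,[0,0,0],[0,0,0]]]'
python3 look.py w3.png
```

```text
clock: 5.0
ee_pos: [0.598, 0.0977, 0.269]
eef_rot: [-0.265, -3.126, 0.002]
ft_force: [0.1, 0.7, -2.1]
gripper_width: 0.55
gripper_force: 42.6
clock: 5.62
ee_pos: [0.5984, 0.102, 0.2715]
eef_rot: [0.257, 3.131, 0.0]
ft_force: [-1.4, 0.0, -1.9]
gripper_width: 0.552
gripper_force: 42.6
5.675 [0.5984 0.1018 0.2715]
cam [0.523 0.113 0.389] [ 0.29 -0.05 -0.95]
cap [505   0  28  20 419] [519.8   7.9] [0.4167 0.3782 0.063 ]
cap [508  48  29  37 822] [522.3  66. ] [0.4919 0.3652 0.063 ]
cap [ 276  247   92   34 1897] [324.5 262.6] [0.6952 0.091  0.063 ]
cap [302 326  52  11 283] [328.8 331.5] [0.8024 0.0799 0.063 ]
red [316 132  19  23 287] [325.5 141.9] [0.5475 0.1143 0.148 ]
red [182 135  26  49 687] [195.1 157.2] [0.5396 0.0069 0.148 ]
red [ 86 144  29  41 578] [100.6 161.9] [ 0.5214 -0.0948  0.148 ]
red [309 164  17  19 213] [316.2 173.6] [0.5712 0.103  0.148 ]
```

View pics/w3.png

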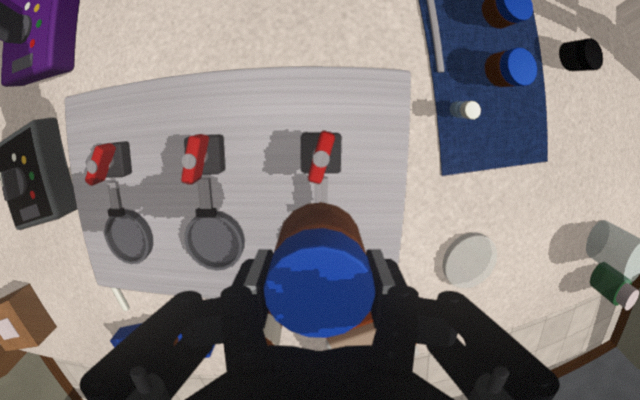

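```bash
python3 - <<'E'
from h import *
p=capture('wrist');o=get_obs()
for u,v in [(128,237),(214,239)]: print('cup',onz(p,u,v,.112,True).round(4))
for u,v in [(101,165),(189,161),(321,158)]: print('hub',onz(p,u,v,.148,True).round(4))
h=np.array([.65,.097])
Rm=R.from_rotvec(o['eef_rot']).as_matrix()
for d in (-.006,-.003,0,.003,.006):
    c=o['ee_pos']+Rm[:,0]*d+[0,0,.009]
    q=np.array([proj(p,c+[.024*np.cos(t),.024*np.sin(t),0],True) for t in np.linspace(0,6.3,60)])
    print(d,q.min(0).round(),q.max(0).round())
f=p['frame'][110:360,60:400]; cv2.imwrite('pics/c3.png',cv2.resize(f,None,fx=2.3,fy=2.3,interpolation=3)[...,::-1])
E
```

```text
cup [ 0.6101 -0.1189  0.112 ]
cup [ 0.6264 -0.0122  0.112 ]
hub [ 0.5243 -0.0955  0.148 ]
hub [5.415e-01 3.000e-04 1.480e-01]
hub [0.5595 0.1086 0.148 ]
-0.006 [266. 265.] [377. 352.]
-0.003 [266. 258.] [378. 347.]
0 [265. 251.] [378. 343.]
0.003 [264. 244.] [379. 338.]
0.006 [264. 237.] [380. 333.]
```

View pics/c3.png

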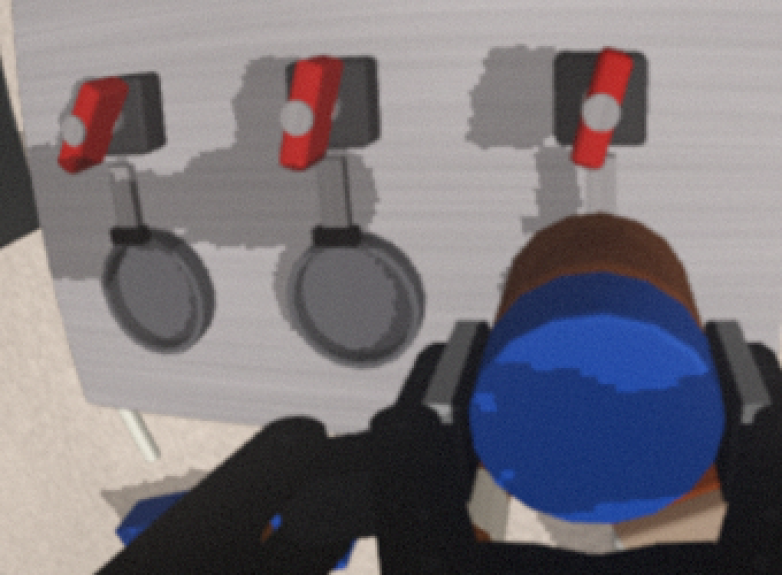

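The cap top spans rows 247–337, so the jar sits about 2.5 mm toward tool +x. The free cups are at (129,236) and (214,240), and cup 3 is hidden by the jar. I'll shift sideways to see cups 2 and 3.

```bash
python3 -c "
from h import *
go(.56,.04,.27,80.6)"
```

```text
row [0.0696, -0.1678, 0.0038] [0.0002, 0.0002, -0.0001]
```

```bash
python3 -m creep '[[40,[0.035,-0.08,0],[0,0,0]],[40,[0.07,-0.168,0],[0,0,0]],[40,[0.07,-0.168,0],[0,0,0]],[40,[0.07,-0.168,0],[0,0,0]],[40,[0.07,-0.168,0],[0,0,0]]]'
python3 - <<'E'
from h import *
p=capture('wrist');o=get_obs();print(o['ee_pos'])
f=p['frame']; save(p,'w4.png')
def sh(x,y,a):
    X=np.array([np.cos(a),np.sin(a)]);Y=np.array([-X[1],X[0]]);H=np.array([x,y])
    g=cv2.resize(f,None,fx=2,fy=2,interpolation=3).copy()
    for k in (-1,0,1):
        h=H+k*.11*Y
        for r,z,c in((.032,.114,(0,255,0)),(.028,.103,(255,255,0))):
            q=np.array([proj(p,[*(h+r*np.array([np.cos(t),np.sin(t)])),z],True) for t in np.linspace(0,6.3,60)])
            cv2.polylines(g,[(2*q).astype(int)],True,c,1)
        b=h-.09*X
        q=np.array([proj(p,[*(b+.018*(i*X+j*Y)),.120],True) for i,j in((1,1),(1,-1),(-1,-1),(-1,1))]);cv2.polylines(g,[(2*q).astype(int)],True,(0,255,255),1)
    return g
g=sh(.629,-.0125,np.radians(-9.3)); cv2.imwrite('pics/w4o.png',g[160:700,100:900][...,::-1])
E
```

```text
clock: 6.35
ee_pos: [0.5601, 0.0404, 0.2714]
eef_rot: [-0.257, -3.131, -0.0]
ft_force: [-0.2, 0.3, -2.7]
gripper_width: 0.55
gripper_force: 42.6
[0.56005824 0.04045335 0.27131992]
```

View pics/w4o.png

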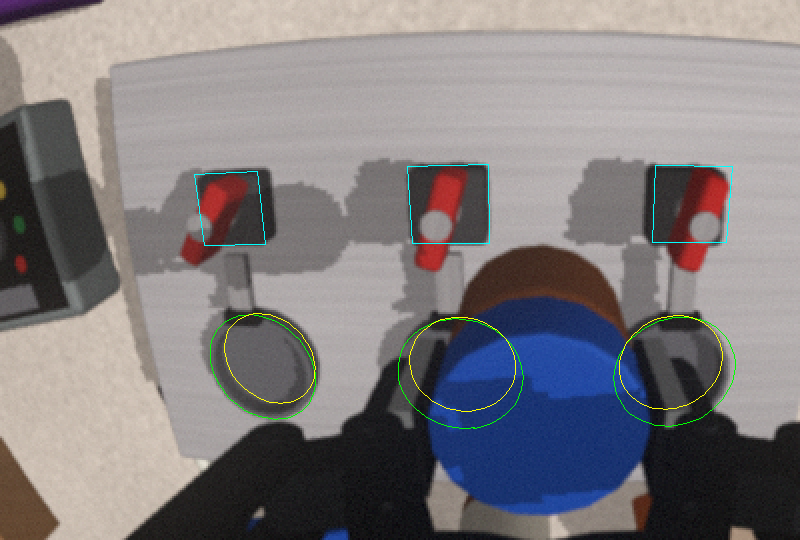

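The overlay model (shaker centre (0.629,−0.0125), yaw −9.3°) matches all three cups and blocks. I'll place this jar in holder 1.

```bash
python3 -c "
from h import *
go(.6137,-.1215,.20,80.7)"
```

```text
row [-0.1982, -0.3777, 0.1782] [0.0003, -0.0003, -0.0014]
```

```bash
python3 -m creep '[[40,[-0.1,-0.15,0],[0,0,0]],[40,[-0.198,-0.3,0],[0,0,0]],[40,[-0.198,-0.378,0.08],[0,0,0]],[40,[-0.198,-0.378,0.178],[0,0,0]],[40,[-0.198,-0.378,0.178],[0,0,0]]]'
python3 -m creep '[[40,[0,0,0],[0,0,0]],[40,[0,0,0],[0,0,0]],[40,[0,0,0],[0,0,0]],[40,[0,0,0],[0,0,0]],[40,[0,0,0],[0,0,0]]]'
python3 - <<'E'
from h import *
o=get_obs();print(o['ee_pos'],o['ft_force']);go(.6137,-.1215,.155,80.7)
p=capture('scene');f=p['frame'][150:260,160:340]; cv2.imwrite('pics/c5.png',cv2.resize(f,None,fx=4,fy=4,interpolation=3)[...,::-1])
E
```

```text
clock: 7.02
ee_pos: [0.6118, -0.122, 0.1959]
eef_rot: [-0.258, -3.123, -0.003]
ft_force: [-0.3, 0.1, -3.4]
gripper_width: 0.549
gripper_force: 42.6
clock: 7.65
ee_pos: [0.6132, -0.1223, 0.2005]
eef_rot: [0.258, 3.131, 0.0]
ft_force: [0.1, -0.4, -2.2]
gripper_width: 0.55
gripper_force: 42.6
[ 0.61323603 -0.12227591  0.20049728] [ 0.10131839 -0.40386139 -2.18568819]
row [-0.0008, 0.0021, 0.1137] [0.0001, 0.0004, -0.0025]
```

View pics/c5.png

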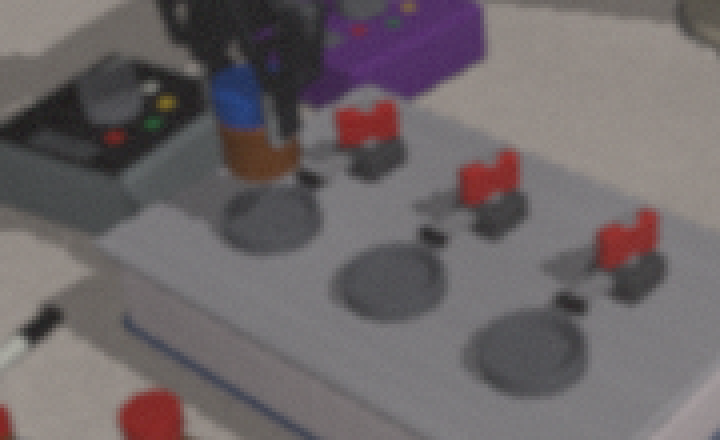

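The jar hangs above cup 1, with the cup at (270,218) in the crop, aligned as planned. I'll lower it.

```bash
python3 -m creep '[[40,[-0.001,0.002,0.04],[0,0,0]],[40,[-0.001,0.002,0.07],[0,0,0]],[40,[-0.001,0.002,0.09],[0,0,0]],[40,[-0.001,0.002,0.105],[0,0,0]],[40,[-0.001,0.002,0.113],[0,0,0]]]'
python3 -m creep '[[40,[0,0,0.001],[0,0,0]],[40,[0,0,0.002],[0,0,0]],[40,[0,0,0.003],[0,0,0]],[40,[0,0,0.003],[0,0,0]],[40,[0,0,0.003],[0,0,0]]]'
```

```text
clock: 8.32
ee_pos: [0.6137, -0.1216, 0.1547]
eef_rot: [-0.258, -3.131, -0.0]
ft_force: [-0.6, 1.1, -1.1]
gripper_width: 0.549
gripper_force: 42.6
clock: 8.95
ee_pos: [0.6138, -0.1216, 0.154]
eef_rot: [0.258, 3.131, 0.0]
ft_force: [0.1, -0.6, -1.5]
gripper_width: 0.548
gripper_force: 42.6
```

```bash
python3 -m creep '[[40,[0,0,0.002],[0,0,0]],[40,[0,0,0.004],[0,0,0]],[40,[0,0,0.004],[0,0,0]],[40,[0,0,0.004],[0,0,0]],[40,[0,0,0.004],[0,0,0]]]'
python3 -m creep '[[55,[0,0,0],[0,0,0]],[60,[0,0,0],[0,0,0]],[75,[0,0,0],[0,0,0]],[85,[0,0,0],[0,0,0]],[85,[0,0,0],[0,0,0]]]'
python3 -m creep '[[85,[0,0,-0.1],[0,0,0]],[85,[0,0,-0.2],[0,0,0]],[85,[0,0,-0.3],[0,0,0]],[85,[0,0,-0.3],[0,0,0]],[85,[0,0,-0.3],[0,0,0]]]'
python3 look.py; python3 - <<'E'
from h import *
go(.51,.30,.27,80.7)
p=capture('scene');f=p['frame'][150:300,180:500]; cv2.imwrite('pics/c6.png',cv2.resize(f,None,fx=2.4,fy=2.4,interpolation=3)[...,::-1])
E
```

```text
clock: 9.57
ee_pos: [0.6138, -0.1217, 0.1536]
eef_rot: [0.258, 3.13, -0.0]
ft_force: [-3.6, 0.3, 5.2]
gripper_width: 0.552
gripper_force: 43.1
clock: 10.2
ee_pos: [0.6137, -0.1216, 0.1522]
eef_rot: [-0.258, -3.131, -0.0]
ft_force: [-0.2, 0.6, -0.1]
gripper_width: 0.997
gripper_force: 0.0
clock: 10.82
ee_pos: [0.6136, -0.1216, 0.2713]
eef_rot: [-0.258, -3.13, -0.0]
ft_force: [-0.1, 0.8, 0.0]
gripper_width: 0.997
gripper_force: 0.0
10.875 [ 0.6134 -0.1216  0.2706]
cam [ 0.538 -0.11   0.388] [ 0.29 -0.05 -0.95]
cap [609   0  31  27 610] [623.2  10.2] [0.3998 0.4016 0.063 ]
cap [614  50  14  29 301] [620.7  63.6] [0.4923 0.3632 0.063 ]
cap [ 290  180   59   57 2638] [319.3 207.9] [ 0.6417 -0.1273  0.063 ]
cap [293 307  54  38 772] [325.4 326.6] [ 0.8074 -0.1469  0.063 ]
red [316  69  22  23 264] [327.6  78.9] [ 0.5143 -0.0995  0.148 ]
red [446  76  18  19 204] [455.4  84.7] [0.5298 0.0033 0.148 ]
red [299  94  23  22 272] [309.1 105.9] [ 0.5328 -0.117   0.148 ]
red [546  94  13  17 114] [552.3 101.7] [0.5484 0.1101 0.148 ]
red [440 100  16  24 236] [447.3 113.4] [ 0.5528 -0.0073  0.148 ]
red [541 114  12  21 141] [546.3 125.4] [0.5706 0.0999 0.148 ]
red [123 146  10  12  89] [127.5 151.2] [ 0.5344 -0.2826  0.148 ]
red [305 329  11  14  87] [310.  336.8] [ 0.7481 -0.1548  0.148 ]
red [263 340  10  13  53] [267.2 345.1] [ 0.7542 -0.2014  0.148 ]
row [0.4275, 0.9974, 0.0029] [0.0004, -0.0033, -0.0028]
```

View pics/c6.png

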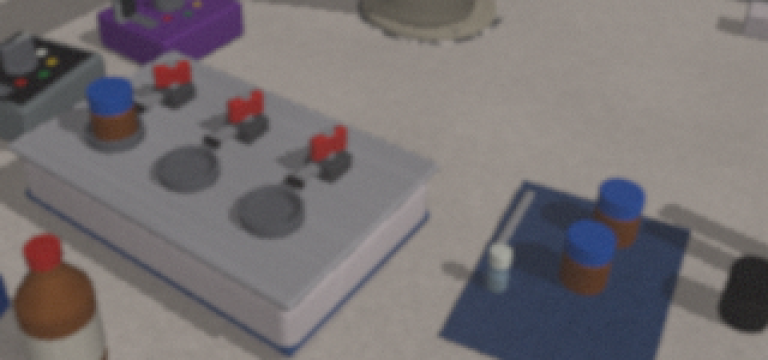

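Jar 1 stands in holder 1 and two jars remain on the mat. Heading back to the mat.

```bash
python3 -m creep '[[85,[0.1,0.15,0],[0,0,0]],[85,[0.2,0.3,0],[0,0,0]],[85,[0.3,0.45,0],[0,0,0]],[85,[0.35,0.6,0],[0,0,0]],[85,[0.4,0.7,0],[0,0,0]]]'
python3 -m creep '[[85,[0.05,0.15,0],[0,0,0]],[85,[0.08,0.37,0],[0,0,0]],[85,[0.08,0.37,0],[0,0,0]],[85,[0.08,0.37,0],[0,0,0]],[85,[0.08,0.37,0],[0,0,0]]]'
python3 look.py; python3 - <<'E'
from h import *
go(.494,.367,.15,80.7)
E
```

```text
clock: 11.55
ee_pos: [0.5035, 0.1718, 0.2711]
eef_rot: [-0.258, -3.129, 0.001]
ft_force: [0.1, -0.5, 0.6]
gripper_width: 0.998
gripper_force: 0.0
clock: 12.18
ee_pos: [0.4974, 0.3206, 0.2715]
eef_rot: [-0.259, -3.13, 0.002]
ft_force: [0.1, -0.5, 1.4]
gripper_width: 0.998
gripper_force: 0.0
12.225 [0.4975 0.3203 0.2719]
cam [0.422 0.332 0.389] [ 0.29 -0.05 -0.95]
cap [ 340   70   44   43 1477] [361.4  91.2] [0.4077 0.3786 0.063 ]
cap [ 341  149   42   42 1370] [361.5 169.6] [0.4905 0.3664 0.063 ]
cap [ 28 316  19  24 234] [ 37.  327.9] [ 0.6915 -0.3172  0.063 ]
red [ 19 254  14  27 200] [ 25.6 268.4] [ 0.5189 -0.0882  0.148 ]
red [ 64 259  18  35 386] [ 73.2 275. ] [0.5332 0.019  0.148 ]
red [132 266  17  36 420] [140.6 282.9] [0.5488 0.1229 0.148 ]
row [0.0278, 0.114, 0.3046] [-0.0009, -0.0007, -0.0042]
```

```bash
python3 -m creep '[[85,[0.033,0.114,0.15],[0,0,0]],[85,[0.033,0.114,0.3],[0,0,0]],[85,[0.033,0.114,0.42],[0,0,0]],[85,[0.033,0.114,0.5],[0,0,0]],[85,[0.033,0.114,0.545],[0,0,0]]]'
python3 -m creep '[[85,[0,0,0],[0,0,0]],[60,[0,0,0],[0,0,0]],[40,[0,0,0],[0,0,0]],[40,[0,0,0],[0,0,0]],[40,[0,0,0],[0,0,0]]]' 40
python3 -m creep '[[40,[0,0,0],[0,0,0]],[40,[0,0,-0.1],[0,0,0]],[40,[0,0,-0.25],[0,0,0]],[40,[0,0,-0.4],[0,0,0]],[40,[0,0,-0.5],[0,0,0]]]'
python3 look.py;python3 - <<'E'
from h import *
go(.6305,-.0125,.21,80.7)
E
```

```text
clock: 12.85
ee_pos: [0.4916, 0.367, 0.0524]
eef_rot: [-0.26, -3.129, 0.002]
ft_force: [0.9, 0.2, 0.9]
gripper_width: 0.993
gripper_force: 0.0
clock: 13.48
ee_pos: [0.4927, 0.369, 0.0563]
eef_rot: [0.258, 3.128, 0.003]
ft_force: [-0.0, -1.6, 5.9]
gripper_width: 0.548
gripper_force: 41.7
clock: 14.1
ee_pos: [0.492, 0.3687, 0.2581]
eef_rot: [0.258, 3.128, 0.004]
ft_force: [-0.3, 0.8, -2.1]
gripper_width: 0.548
gripper_force: 41.6
14.15 [0.4929 0.3694 0.2639]
cam [0.416 0.38  0.375] [ 0.3  -0.05 -0.95]
cap [ 293   79   47   47 1699] [315.9 101.9] [0.4077 0.379  0.063 ]
cap [ 278  246   89   32 1712] [324. 261.] [0.5803 0.3589 0.063 ]
cap [297 321  61  14 447] [325.8 327.9] [0.6787 0.3454 0.063 ]
cap [ 10 322  18  23 196] [ 18.7 333. ] [ 0.6986 -0.3503  0.063 ]
red [  0 262  14  27 239] [  6.9 274.3] [ 0.5148 -0.0797  0.148 ]
red [ 38 269  19  33 357] [ 47.3 284.5] [0.5325 0.0225 0.148 ]
red [ 96 278  19  38 428] [105.3 295.6] [0.5496 0.1249 0.148 ]
row [-0.4943, -0.8866, 0.1318] [0.0102, 0.0109, -0.0024]
```

```bash
python3 -m creep '[[40,[-0.1,-0.18,0],[0,0,0]],[40,[-0.2,-0.36,0],[0,0,0]],[40,[-0.3,-0.54,0],[0,0,0]],[40,[-0.4,-0.7,0],[0,0,0]],[40,[-0.45,-0.8,0],[0.01,0.01,0]]]'
python3 -m creep '[[40,[-0.03,-0.05,0],[0,0,0]],[40,[-0.045,-0.08,0],[0,0,0]],[40,[-0.045,-0.08,0.05],[0,0,0]],[40,[-0.045,-0.08,0.10],[0,0,0]],[40,[-0.045,-0.08,0.10],[0,0,0]]]'
python3 - <<'E'
from h import *
go(.6317,-.0129,.1575,80.7)
E
```

```text
clock: 14.78
ee_pos: [0.5988, 0.0729, 0.2541]
eef_rot: [-0.257, -3.122, 0.011]
ft_force: [0.1, 0.7, -0.7]
gripper_width: 0.554
gripper_force: 41.9
clock: 15.4
ee_pos: [0.6098, 0.0414, 0.2125]
eef_rot: [-0.254, -3.119, 0.011]
ft_force: [-0.8, 0.5, -1.0]
gripper_width: 0.551
gripper_force: 41.9
row [-0.0777, -0.124, 0.1376] [-0.0103, -0.0149, -0.0002]
```

```bash
python3 -m creep '[[40,[-0.04,-0.06,0],[-0.01,-0.012,0]],[40,[-0.078,-0.124,0],[-0.01,-0.012,0]],[40,[-0.078,-0.124,0],[-0.01,-0.012,0]],[40,[-0.078,-0.124,0.02],[-0.01,-0.012,0]],[40,[-0.078,-0.124,0.02],[-0.01,-0.012,0]]]'
python3 - <<'E'
from h import *
go(.6317,-.0129,.1575,80.7)
E
```

```text
clock: 16.02
ee_pos: [0.6328, -0.0129, 0.2057]
eef_rot: [-0.256, -3.131, -0.0]
ft_force: [0.3, 0.2, -2.6]
gripper_width: 0.547
gripper_force: 41.9
row [0.0028, -0.0006, 0.1205] [0.0002, -0.0001, -0.0009]
```

```bash
python3 -m creep '[[40,[0.003,-0.001,0.03],[0,0,0]],[40,[0.003,-0.001,0.06],[0,0,0]],[40,[0.003,-0.001,0.09],[0,0,0]],[40,[0.003,-0.001,0.11],[0,0,0]],[40,[0.003,-0.001,0.12],[0,0,0]]]'
python3 -m creep '[[40,[0,0,0.002],[0,0,0]],[40,[0,0,0.004],[0,0,0]],[40,[0,0,0.006],[0,0,0]],[40,[0,0,0.006],[0,0,0]],[40,[0,0,0.006],[0,0,0]]]'
python3 -m creep '[[55,[0,0,0],[0,0,0]],[60,[0,0,0],[0,0,0]],[75,[0,0,0],[0,0,0]],[85,[0,0,0],[0,0,0]],[85,[0,0,0],[0,0,0]]]'
python3 -m creep '[[85,[0,0,-0.1],[0,0,0]],[85,[0,0,-0.2],[0,0,0]],[85,[0,0,-0.3],[0,0,0]],[85,[0,0,-0.3],[0,0,0]],[85,[0,0,-0.3],[0,0,0]]]'
python3 look.py
```

```text
clock: 16.65
ee_pos: [0.632, -0.0143, 0.1577]
eef_rot: [0.258, 3.13, -0.0]
ft_force: [0.2, -0.5, -2.2]
gripper_width: 0.554
gripper_force: 41.9
clock: 17.27
ee_pos: [0.6323, -0.0142, 0.1564]
eef_rot: [0.258, 3.129, -0.0]
ft_force: [0.5, 0.0, -1.1]
gripper_width: 0.547
gripper_force: 42.1
clock: 17.9
ee_pos: [0.6322, -0.0142, 0.1561]
eef_rot: [0.258, 3.129, -0.0]
ft_force: [-0.3, -0.0, 0.3]
gripper_width: 0.995
gripper_force: 0.0
clock: 18.52
ee_pos: [0.6318, -0.0142, 0.2752]
eef_rot: [0.258, 3.131, -0.0]
ft_force: [-0.1, -0.2, -0.3]
gripper_width: 0.999
gripper_force: 0.0
18.575 [ 0.6316 -0.0142  0.2744]
cam [ 0.556 -0.003  0.392] [ 0.29 -0.05 -0.95]
cap [166 180  47  24 740] [189.  192.1] [ 0.6173 -0.1673  0.063 ]
cap [ 291  181   58   55 2526] [319.4 207.9] [ 0.6616 -0.0201  0.063 ]
cap [229 304  44  37 703] [251.2 324.1] [ 0.8114 -0.14    0.063 ]
red [315  68  18  21 248] [324.4  76.8] [0.5303 0.0058 0.148 ]
red [173  76  39  46 720] [192.9  98.2] [ 0.5245 -0.102   0.148 ]
red [447  77  16  17 178] [455.2  84.6] [0.5481 0.1122 0.148 ]
red [307  97  19  21 256] [315.3 107.5] [ 0.5532 -0.0052  0.148 ]
red [440 101  16  22 220] [447.1 113.2] [0.5713 0.1014 0.148 ]
red [ 68 152   7  10  55] [ 70.8 156.2] [ 0.5391 -0.2548  0.148 ]
red [224 324  11  14  92] [229.8 330.1] [ 0.7516 -0.1304  0.148 ]
red [238 343   9  12  66] [242.9 348.2] [ 0.7788 -0.1241  0.148 ]
red [172 355  10  10  66] [176.7 360.1] [ 0.7971 -0.2177  0.148 ]
```

Now the third jar.

```bash
python3 -m creep '[[85,[0.12,0.15,0],[0,0,0]],[85,[0.24,0.3,0],[0,0,0]],[85,[0.36,0.45,0],[0,0,0]],[85,[0.46,0.6,0],[0,0,0]],[85,[0.5,0.7,0],[0,0,0]]]'
python3 -m creep '[[85,[0.05,0.1,0],[0,0,0]],[85,[0.1,0.15,0],[0,0,0]],[85,[0.1,0.15,0],[0,0,0]],[85,[0.1,0.15,0],[0,0,0]],[85,[0.1,0.15,0],[0,0,0]]]'
python3 look.py; python3 - <<'E'
from h import *
go(.409,.3795,.055,80.7)
E
```

```text
clock: 19.2
ee_pos: [0.49, 0.2656, 0.2744]
eef_rot: [-0.258, -3.131, 0.002]
ft_force: [0.7, -0.4, 0.0]
gripper_width: 0.995
gripper_force: 0.0
clock: 19.82
ee_pos: [0.4625, 0.329, 0.2755]
eef_rot: [0.26, 3.13, -0.001]
ft_force: [0.0, 0.1, 0.2]
gripper_width: 0.993
gripper_force: 0.0
19.875 [0.4625 0.3291 0.2756]
cam [0.387 0.341 0.392] [ 0.3  -0.05 -0.95]
cap [ 337  103   43   43 1418] [357.8 124. ] [0.4074 0.3786 0.063 ]
cap [ 38 334  19  22 209] [ 46.9 344.5] [ 0.7052 -0.318   0.063 ]
red [ 28 274  14  27 230] [ 35.1 286.1] [ 0.5134 -0.0824  0.148 ]
red [ 73 282  18  33 343] [ 82.  296.9] [0.531  0.0194 0.148 ]
red [141 291  15  19 176] [149.1 300. ] [0.5379 0.1291 0.148 ]
row [0.1534, 0.1024, 0.5512] [-0.0004, 0.0017, -0.0047]
```

```bash
python3 -m creep '[[85,[0.08,0.06,0.1],[0,0,0]],[85,[0.153,0.102,0.2],[0,0,0]],[85,[0.153,0.102,0.35],[0,0,0]],[85,[0.153,0.102,0.45],[0,0,0]],[85,[0.153,0.102,0.551],[0,0,0]]]'
python3 -m creep '[[85,[0,0,0],[0,0,0]],[60,[0,0,0],[0,0,0]],[40,[0,0,0],[0,0,0]],[40,[0,0,0],[0,0,0]],[40,[0,0,0],[0,0,0]]]' 40
python3 -m creep '[[40,[0,0,0],[0,0,0]],[40,[0,0,-0.1],[0,0,0]],[40,[0,0,-0.25],[0,0,0]],[40,[0,0,-0.4],[0,0,0]],[40,[0,0,-0.5],[0,0,0]]]'
python3 -m creep '[[40,[-0.1,-0.12,0],[0,0,0]],[40,[-0.2,-0.24,0],[0,0,0]],[40,[-0.3,-0.36,0],[0,0,0]],[40,[-0.38,-0.48,0],[0,0,0]],[40,[-0.4,-0.5,0],[0,0,0]]]'
python3 look.py;python3 - <<'E'
from h import *
go(.6495,.0957,.21,80.7)
E
```

```text
clock: 20.5
ee_pos: [0.4089, 0.3796, 0.054]
eef_rot: [0.259, 3.129, -0.0]
ft_force: [1.1, 0.3, 0.5]
gripper_width: 0.994
gripper_force: 0.0
clock: 21.12
ee_pos: [0.4098, 0.3809, 0.0579]
eef_rot: [0.258, 3.126, 0.004]
ft_force: [-0.0, -0.4, 6.7]
gripper_width: 0.549
gripper_force: 41.4
clock: 21.75
ee_pos: [0.4085, 0.3805, 0.2595]
eef_rot: [0.258, 3.126, 0.005]
ft_force: [0.7, 0.8, -2.1]
gripper_width: 0.552
gripper_force: 42.0
clock: 22.38
ee_pos: [0.5343, 0.1537, 0.2559]
eef_rot: [0.265, 3.128, -0.001]
ft_force: [-0.0, -0.1, -2.9]
gripper_width: 0.548
gripper_force: 42.3
22.425 [0.5344 0.1543 0.2558]
cam [0.459 0.166 0.373] [ 0.3  -0.05 -0.95]
cap [ 274  244   96   32 1946] [324.5 259.5] [0.6192 0.1438 0.063 ]
cap [ 74 302  30  32 623] [ 88.3 317.6] [ 0.6805 -0.254   0.063 ]
cap [298 318  55  14 395] [326.4 325.3] [0.7143 0.1307 0.063 ]
red [ 69 217  20  24 171] [ 76.6 227. ] [ 0.51   -0.0891  0.148 ]
red [149 217  20  48 556] [158.5 240.7] [0.5369 0.009  0.148 ]
red [267 218  18  26 200] [274.9 231.8] [0.5444 0.1152 0.148 ]
red [ 67 245  17  10  65] [ 72.2 250. ] [ 0.5332 -0.1106  0.148 ]
row [-0.3079, -0.0964, 0.1152] [-0.0003, 0.0028, -0.0072]
```

```bash
python3 -m creep '[[40,[-0.1,-0.03,0],[0,0,0]],[40,[-0.2,-0.06,0],[0,0,0]],[40,[-0.308,-0.096,0.03],[0,0,-0.006]],[40,[-0.308,-0.096,0.08],[0,0,-0.006]],[40,[-0.308,-0.096,0.115],[0,0,-0.006]]]'
python3 - <<'E'
from h import *
p=capture('wrist');o=get_obs();Rm=R.from_rotvec(o['eef_rot']).as_matrix()
for d in (-.003,0,.003,.006):
    c=o['ee_pos']+Rm[:,0]*d+[0,0,.0051]
    q=np.array([proj(p,c+[.024*np.cos(t),.024*np.sin(t),0],True) for t in np.linspace(0,6.3,60)])
    print(d,q.min(0).round(),q.max(0).round())
for c,s,m in blobs(p,(105,150,140),(125,255,255),150):print(s)
go(.6495,.0957,.159,80.7)
f=p['frame'][120:370,220:480]; cv2.imwrite('pics/c7.png',cv2.resize(f,None,fx=2.3,fy=2.3,interpolation=3)[...,::-1])
E
```

```text
clock: 23.05
ee_pos: [0.6483, 0.1001, 0.2083]
eef_rot: [-0.249, -3.131, -0.0]
ft_force: [-0.9, -0.1, -1.7]
gripper_width: 0.552
gripper_force: 42.3
-0.003 [267. 250.] [376. 338.]
0 [267. 243.] [376. 334.]
0.003 [266. 236.] [377. 329.]
0.006 [266. 229.] [378. 324.]
[130 210  27  12 203]
[ 276  243   93   32 1830]
[295 318  59  14 451]
row [-0.0067, -0.0099, 0.1188] [-0.0008, -0.0031, 0.0052]
```

View pics/c7.png

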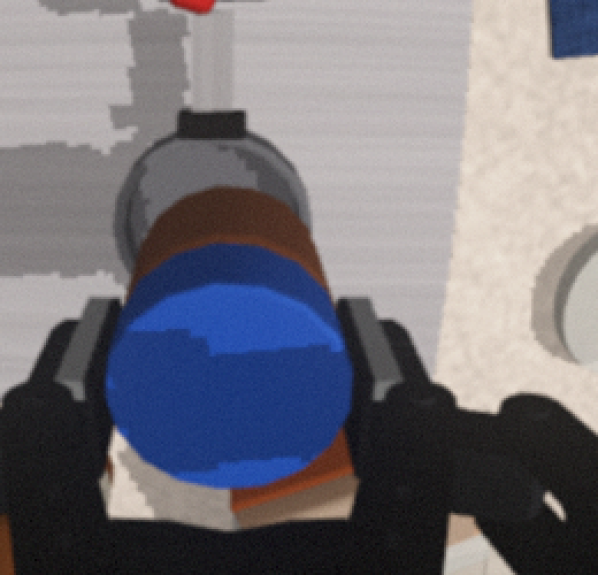

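The cup's jaw at (211,124) in the crop lies about 4 mm left of the jar's axis, which matches the computed correction. I'll lower and release.

```bash
python3 -m creep '[[40,[-0.003,-0.01,0.02],[0,0,0.005]],[40,[-0.003,-0.01,0.05],[0,0,0.005]],[40,[-0.003,-0.01,0.08],[0,0,0.005]],[40,[-0.003,-0.01,0.11],[0,0,0.005]],[40,[-0.003,-0.01,0.118],[0,0,0.005]]]'
python3 -m creep '[[40,[0,0,0.002],[0,0,0]],[40,[0,0,0.004],[0,0,0]],[40,[0,0,0.006],[0,0,0]],[40,[0,0,0.006],[0,0,0]],[40,[0,0,0.006],[0,0,0]]]'
python3 -m creep '[[55,[0,0,0],[0,0,0]],[60,[0,0,0],[0,0,0]],[75,[0,0,0],[0,0,0]],[85,[0,0,0],[0,0,0]],[85,[0,0,0],[0,0,0]]]'
python3 -m creep '[[85,[0,0,-0.1],[0,0,0]],[85,[0,0,-0.2],[0,0,0]],[85,[0.1,0,-0.3],[0,0,0]],[85,[0.2,0,-0.3],[0,0,0]],[85,[0.2,-0.1,-0.3],[0,0,0]]]'
python3 - <<'E'
from h import *
go(.50,.0,.27,80.7)
E
```

```text
clock: 23.72
ee_pos: [0.6488, 0.0945, 0.161]
eef_rot: [-0.257, -3.131, 0.001]
ft_force: [-0.2, 0.4, -1.5]
gripper_width: 0.551
gripper_force: 42.3
clock: 24.35
ee_pos: [0.6494, 0.0946, 0.1603]
eef_rot: [0.257, 3.129, 0.0]
ft_force: [-0.4, -0.5, -2.4]
gripper_width: 0.549
gripper_force: 42.3
clock: 24.98
ee_pos: [0.6493, 0.0946, 0.1602]
eef_rot: [0.257, 3.129, -0.0]
ft_force: [0.3, 0.1, -1.1]
gripper_width: 0.998
gripper_force: 0.0
clock: 25.6
ee_pos: [0.5622, 0.0701, 0.2812]
eef_rot: [0.249, 3.128, 0.001]
ft_force: [0.9, -1.0, -0.0]
gripper_width: 0.998
gripper_force: 0.0
row [0.1258, -0.1976, 0.0275] [0.0014, 0.0042, 0.0042]
```

```bash
python3 -m creep '[[85,[0,-0.09,0],[0,0,0]],[85,[-0.04,-0.17,0],[0,0,0]],[85,[-0.04,-0.17,0],[0,0,0]],[85,[-0.04,-0.17,0],[0,0,0]],[85,[-0.04,-0.17,0],[0,0,0]]]'
python3 - <<'E'
from h import *
p=capture('wrist');o=get_obs();print(o['ee_pos'])
X=np.array([.987,-.1616]);Y=np.array([.1616,.987]);H=np.array([.629,-.0125])
from scipy.optimize import minimize
h=cv2.cvtColor(p['frame'],cv2.COLOR_RGB2HSV); red=((h[...,0]<7)|(h[...,0]>174))&(h[...,1]>120)&(h[...,2]>60)
from scipy.spatial import ConvexHull
for k in (-1,0,1):
    c=H+k*.11*Y-.09*X; u,v=proj(p,[*c,.135],True)
    m=np.zeros_like(red);m[max(0,int(v)-45):int(v)+45,max(0,int(u)-45):int(u)+45]=1;m=(m&red).astype(np.uint8)
    best=None
    def sil(a,dx,dy):
        e=np.array([np.cos(a),np.sin(a)]);n=np.array([-e[1],e[0]]);P=[]
        for i in(-1,1):
            for j in(-1,1):
                for z in(.122,.148): P.append(proj(p,[*(c+[dx,dy]+.021*i*e+.006*j*n),z],True))
        g=np.zeros(red.shape,np.uint8);cv2.fillConvexPoly(g,cv2.convexHull(np.round(np.array(P)).astype(np.int32)),1);return g
    for a in np.radians(np.arange(-90,90,3)):
        for dx in np.arange(-.006,.0061,.002):
            for dy in np.arange(-.006,.0061,.002):
                g=sil(a,dx,dy);s=(g&m).sum()/((g|m).sum()+1)
                if best is None or s>best[0]: best=(s,np.degrees(a),dx,dy)
    print(k+2,c.round(4),best,m.sum())
f=p['frame']; cv2.imwrite('pics/w8.png',cv2.resize(f[40:300,100:500],None,fx=2,fy=2,interpolation=3)[...,::-1])
E
```

```text
clock: 26.22
ee_pos: [0.5683, -0.0006, 0.2801]
eef_rot: [0.255, 3.13, 0.0]
ft_force: [0.5, 0.1, 0.2]
gripper_width: 0.994
gripper_force: 0.0
[ 0.56833529 -0.00059819  0.28014973]
1 [ 0.5224 -0.1065] (np.float64(0.6350148367952523), np.float64(-45.0), np.float64(0.0), np.float64(-0.002)) 642
2 [0.5402 0.002 ] (np.float64(0.5931818181818181), np.float64(-27.0), np.float64(0.0), np.float64(-0.002)) 522
3 [0.5579 0.1106] (np.float64(0.6451048951048951), np.float64(-24.000000000000004), np.float64(0.002), np.float64(-0.002)) 738
```

View pics/w8.png

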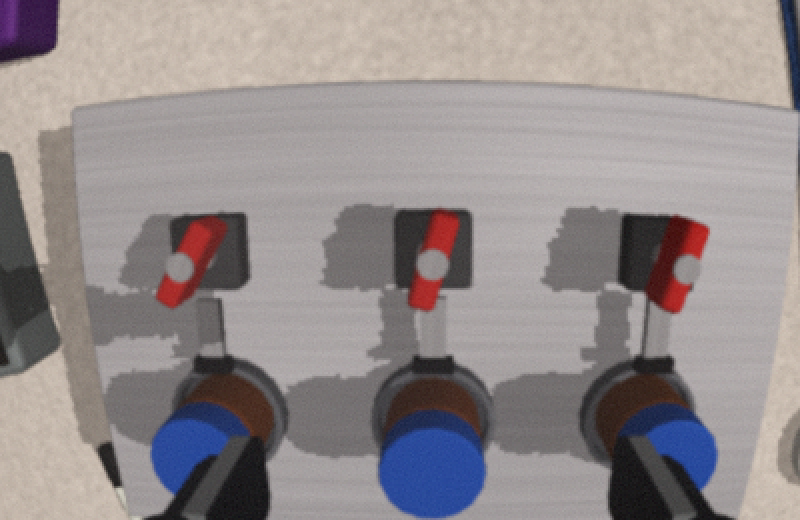

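All three jars stand in their cups. The knobs, at (192,262), (434,260) and (680,265) in the crop, have bar angles of about −45°, −27° and −24°. Working out the grasp for clamp 2:

```bash
python3 - <<'E'
from h import *
p=capture('wrist');o=get_obs();print(o['q'].round(3))
for u,v in((190,267),(432,264),(686,268)): print(onz(p,100+u/2,40+v/2,.148,True).round(4), onz(p,100+u/2,40+v/2,.152,True).round(4))
go(.5405,.0003,.20,63)
E
```

```text
[-0.066  0.17   1.227  0.     1.743 -1.475]
[ 0.5243 -0.1034  0.148 ] [ 0.5237 -0.1015  0.152 ]
[0.5417 0.     0.148 ] [5.409e-01 2.000e-04 1.520e-01]
[0.5599 0.1083 0.148 ] [0.5588 0.1067 0.152 ]
row [0.0694, -0.0088, 0.2001] [0.0005, 0.002, 0.3932]
```

```bash
python3 -m creep '[[50,[0.035,-0.005,0.1],[0,0,0.2]],[50,[0.069,-0.009,0.2],[0,0,0.39]],[50,[0.069,-0.009,0.2],[0,0,0.39]],[50,[0.069,-0.009,0.2],[0,0,0.39]],[50,[0.069,-0.009,0.2],[0,0,0.39]]]' 40
python3 - <<'E'
from h import *
go(.5405,.0003,.151,63)
p=capture('scene');f=p['frame'][150:250,220:380]; cv2.imwrite('pics/c9.png',cv2.resize(f,None,fx=4.5,fy=4.5,interpolation=3)[...,::-1])
E
```

```text
clock: 26.95
ee_pos: [0.542, -0.0006, 0.2025]
eef_rot: [0.727, 3.05, 0.001]
ft_force: [0.4, -0.4, 0.1]
gripper_width: 0.586
gripper_force: 0.0
row [0.0051, -0.0, 0.1287] [0.0028, 0.0068, 0.0038]
```

View pics/c9.png

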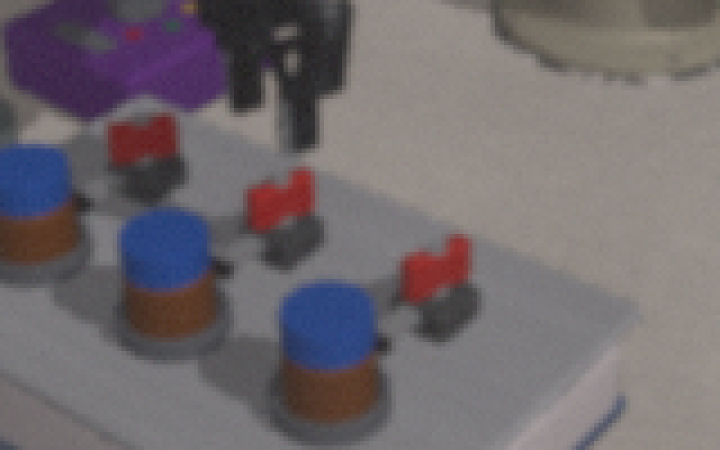

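The jars are upright and the fingers are above the middle knob at (282,200). I'll descend and close on it.

```bash
python3 -m creep '[[50,[0.004,0,0.04],[0,0,0]],[50,[0.004,0,0.08],[0,0,0]],[50,[0.004,0,0.11],[0,0,0]],[50,[0.004,0,0.128],[0,0,0]],[50,[0.004,0,0.128],[0,0,0]]]'
python3 -m creep '[[30,[0,0,0],[0,0,0]],[10,[0,0,0],[0,0,0]],[5,[0,0,0],[0,0,0]],[5,[0,0,0],[0,0,0]],[5,[0,0,0],[0,0,0]]]' 40
python3 -c "
from h import *
o=get_obs();print(o['wrist_torque'],o['q'][5])"
```

```text
clock: 27.62
ee_pos: [0.5391, 0.0001, 0.1481]
eef_rot: [0.731, 3.055, 0.0]
ft_force: [-1.2, 0.2, 0.3]
gripper_width: 0.586
gripper_force: 0.0
clock: 28.25
ee_pos: [0.5405, 0.0015, 0.1497]
eef_rot: [0.729, 3.051, 0.005]
ft_force: [4.6, 6.7, -0.6]
gripper_width: 0.129
gripper_force: 43.7
[ 0.8165579  -0.6795769   0.01794403] -1.1690555983530733
```

```bash
python3 -m creep '[[5,[0,0.003,0],[0,0,0.2]],[5,[0,0.003,0],[0,0,0.4]],[5,[0,0.003,0],[0,0,0.6]],[5,[0,0.003,0],[0,0,0.8]],[5,[0,0.003,0],[0,0,1]]]'
python3 -m creep '[[5,[0,0,0],[0,0,0.2]],[5,[0,0,0],[0,0,0.4]],[5,[0,0,0],[0,0,0.6]],[5,[0,0,0],[0,0,0.8]],[5,[0,0,0],[0,0,1]]]'
python3 -c "
from h import *
o=get_obs();print(o['wrist_torque'],o['q'][5]);go(.5405,.0003,.151,63)"
```

```text
clock: 28.88
ee_pos: [0.5411, 0.0022, 0.1498]
eef_rot: [1.848, 2.536, 0.007]
ft_force: [5.5, 4.7, -1.2]
gripper_width: 0.133
gripper_force: 43.6
clock: 29.5
ee_pos: [0.542, 0.0022, 0.1498]
eef_rot: [2.679, 1.636, 0.013]
ft_force: [12.3, 4.1, -5.3]
gripper_width: 0.13
gripper_force: 43.2
[ 0.78282156 -1.76749236  0.06775578] 0.40886686386248655
row [-0.006, -0.0011, -0.003] [0.0013, -0.0121, 1.9963]
```

```bash
python3 -m creep '[[5,[0.003,0.003,0],[0,0,0.15]],[5,[0.003,0.003,0],[0,0,0.3]],[5,[0.003,0.003,0],[0,0,0.45]],[5,[0.003,0.003,0],[0,0,0.6]],[5,[0.003,0.003,0],[0,0,0.7]]]'
python3 -c "
from h import *
o=get_obs();print(o['wrist_torque'],o['q'][5])"
python3 -m creep '[[5,[0,0,0],[0,0,0.05]],[5,[0,0,0],[0,0,0.1]],[5,[0,0,0],[0,0,0.15]],[5,[0,0,0],[0,0,0.2]],[5,[0,0,0],[0,0,0.2]]]'
python3 -c "
from h import *
o=get_obs();print(o['wrist_torque'],o['q'][5])"
```

```text
clock: 30.12
ee_pos: [0.5427, 0.0019, 0.1497]
eef_rot: [3.023, 0.85, 0.009]
ft_force: [6.4, 0.7, -1.4]
gripper_width: 0.128
gripper_force: 43.7
[ 0.24690912 -0.77019815  0.06224528] 0.9576449679890333
clock: 30.75
ee_pos: [0.5428, 0.0018, 0.1498]
eef_rot: [3.08, 0.614, 0.009]
ft_force: [6.4, 0.0, -0.9]
gripper_width: 0.129
gripper_force: 43.6
[ 0.18005825 -0.79897452 -0.06743821] 1.112296353102734
```

```bash
python3 -m creep '[[5,[0,0,0],[0,0,0.04]],[5,[0,0,0],[0,0,0.08]],[5,[0,0,0],[0,0,0.12]],[5,[0,0,0],[0,0,0.16]],[5,[0,0,0],[0,0,0.16]]]'
python3 -c "
from h import *
o=get_obs();print(o['wrist_torque'],o['q'][5])"
python3 -m creep '[[5,[0,0,0],[0,0,0.04]],[5,[0,0,0],[0,0,0.08]],[5,[0,0,0],[0,0,0.12]],[5,[0,0,0],[0,0,0.12]],[5,[0,0,0],[0,0,0.12]]]'
python3 -c "
from h import *
o=get_obs();print(o['wrist_torque'],o['q'][5])"
```

```text
clock: 31.38
ee_pos: [0.5429, 0.0017, 0.1499]
eef_rot: [3.111, 0.426, 0.01]
ft_force: [5.5, -1.9, -1.2]
gripper_width: 0.128
gripper_force: 84.3
[-0.0917204  -0.89036698  2.19399077] 1.2342151003008897
clock: 32.0
ee_pos: [0.543, 0.0017, 0.1499]
eef_rot: [3.126, 0.284, 0.01]
ft_force: [6.6, -2.9, -1.9]
gripper_width: 0.132
gripper_force: 139.6
[-0.5264888  -0.94579173  3.62039518] 1.325641808908377
```

```bash
python3 -m creep '[[5,[0,0,0],[0,0,-0.06]],[5,[0,0,0],[0,0,-0.11]],[30,[0,0,0],[0,0,-0.11]],[50,[0,0,0],[0,0,-0.11]],[50,[0,0,0],[0,0,-0.11]]]'
python3 -m creep '[[50,[0,0,-0.05],[0,0,0]],[50,[0,0,-0.1],[0,0,0]],[50,[0,0,-0.15],[0,0,0]],[50,[0,0,-0.2],[0,0,-0.2]],[50,[0,0,-0.2],[0,0,-0.4]]]'
python3 -m creep '[[50,[0,0,0],[0,0,-0.2]],[50,[0,0,0],[0,0,-0.4]],[50,[0,0,0],[0,0,-0.6]],[50,[0,0,0],[0,0,-0.8]],[50,[0,0,0],[0,0,-1]]]'
python3 -m creep '[[50,[0,0,0],[0,0,-0.2]],[50,[0,0,0],[0,0,-0.4]],[50,[0,0,0],[0,0,-0.6]],[50,[0,0,0],[0,0,-0.8]],[50,[0,0,0],[0,0,-1]]]'
cat > knob.py <<'E'
from h import *
# bar fit for the knob silhouettes in the wrist view
def fit(p,c,w=45,zlo=.122,zhi=.148,L=.021,t=.006,red=None,rng=np.arange(-90,90,2)):
    if red is None:
        h=cv2.cvtColor(p['frame'],cv2.COLOR_RGB2HSV); red=((h[...,0]<7)|(h[...,0]>174))&(h[...,1]>120)&(h[...,2]>60)
    u,v=proj(p,[*c,.5*(zlo+zhi)],True)
    m=np.zeros_like(red);m[max(0,int(v)-w):int(v)+w,max(0,int(u)-w):int(u)+w]=1;m=(m&red).astype(np.uint8)
    m=cv2.morphologyEx(m,cv2.MORPH_CLOSE,np.ones((9,9)));best=(0,)
    for a in np.radians(rng):
        e=np.array([np.cos(a),np.sin(a)]);n=np.array([-e[1],e[0]])
        for dx in np.arange(-.006,.0061,.002):
            for dy in np.arange(-.006,.0061,.002):
                P=[proj(p,[*(c+[dx,dy]+L*i*e+t*j*n),z],True) for i in(-1,1) for j in(-1,1) for z in(zlo,zhi)]
                g=np.zeros(red.shape,np.uint8);cv2.fillConvexPoly(g,cv2.convexHull(np.round(np.array(P)).astype(np.int32)),1)
                s=(g&m).sum()/((g|m).sum()+1)
                if s>best[0]: best=(round(s,2),round(np.degrees(a)),round(dx,3),round(dy,3))
    return best,int(m.sum())
C={1:np.array([.5235,-.107]),2:np.array([.5415,.001]),3:np.array([.559,.109])}
if __name__=='__main__':
    p=capture('wrist');o=get_obs();print(o['clock'],o['ee_pos'],o['q'].round(3))
    for k in C: print(k,fit(p,C[k]))
E
python3 knob.py;python3 -c "
from h import *
go(.560,.109,.20,66)"
```

```text
clock: 32.62
ee_pos: [0.5415, 0.0017, 0.1489]
eef_rot: [3.115, 0.407, 0.002]
ft_force: [-0.4, 0.5, 0.0]
gripper_width: 0.583
gripper_force: 0.0
clock: 33.25
ee_pos: [0.542, 0.0017, 0.231]
eef_rot: [3.009, 0.897, 0.008]
ft_force: [-0.1, 0.6, -0.2]
gripper_width: 0.589
gripper_force: 0.0
clock: 33.88
ee_pos: [0.5413, 0.0017, 0.2289]
eef_rot: [2.437, 1.981, 0.002]
ft_force: [-1.0, -0.3, 0.7]
gripper_width: 0.588
gripper_force: 0.0
clock: 34.5
ee_pos: [0.5413, 0.0017, 0.2289]
eef_rot: [1.494, 2.762, 0.001]
ft_force: [-0.1, -0.2, 0.4]
gripper_width: 0.585
gripper_force: 0.0
34.55 [0.5413382  0.00170569 0.22885422] [-0.065  0.106  1.398 -0.     1.636 -0.65 ]
1 ((np.float64(0.04), -70, np.float64(-0.006), np.float64(-0.006)), 43)
2 ((np.float64(0.67), 22, np.float64(-0.002), np.float64(0.0)), 1148)
3 ((np.float64(0.62), -24, np.float64(0.0), np.float64(0.0)), 1072)
row [0.1979, 0.187, 0.0722] [0.0012, 0.0017, -0.7213]
```

```bash
python3 -m creep '[[50,[0.1,0.1,0],[0,0,-0.2]],[50,[0.195,0.191,0.05],[0,0,-0.4]],[50,[0.195,0.191,0.072],[0,0,-0.6]],[50,[0.195,0.191,0.072],[0,0,-0.72]],[50,[0.195,0.191,0.072],[0,0,-0.72]]]'
python3 -c "
from h import *
go(.561,.110,.151,66)"
```

```text
clock: 35.17
ee_pos: [0.5631, 0.1088, 0.1999]
eef_rot: [0.675, 3.067, 0.0]
ft_force: [-0.4, 0.2, 0.4]
gripper_width: 0.591
gripper_force: 0.0
row [0.0062, 0.0004, 0.1223] [0.0005, 0.0016, -0.0186]
```

```bash
python3 -m creep '[[50,[0.004,0.001,0.04],[0,0,-0.015]],[50,[0.004,0.001,0.08],[0,0,-0.015]],[50,[0.004,0.001,0.11],[0,0,-0.015]],[50,[0.004,0.001,0.122],[0,0,-0.015]],[50,[0.004,0.001,0.122],[0,0,-0.015]]]'
python3 -m creep '[[30,[0,0,0],[0,0,0]],[10,[0,0,0],[0,0,0]],[5,[0,0,0],[0,0,0]],[5,[0,0,0],[0,0,0]],[5,[0,0,0],[0,0,0]]]' 40
python3 -c "
from h import *
o=get_obs();print(o['wrist_torque'],o['q'][5]);print(R.from_rotvec(o['eef_rot']).as_matrix().T@o['ft_force'])"
```

```text
clock: 35.8
ee_pos: [0.5619, 0.1097, 0.1509]
eef_rot: [0.653, 3.072, -0.0]
ft_force: [0.2, -0.7, 0.8]
gripper_width: 0.584
gripper_force: 0.0
clock: 36.42
ee_pos: [0.562, 0.1089, 0.152]
eef_rot: [0.654, 3.07, -0.002]
ft_force: [-2.5, -5.0, 4.3]
gripper_width: 0.132
gripper_force: 41.8
[-0.65144033  0.44678677  0.0900575 ] -1.0233938203325987
[ 0.23551257 -5.59383981 -4.33071196]
```

```bash
python3 -m creep '[[5,[0,-0.002,0],[0,0,0.2]],[5,[0,-0.002,0],[0,0,0.4]],[5,[0,-0.002,0],[0,0,0.6]],[5,[0,-0.002,0],[0,0,0.8]],[5,[0,-0.002,0],[0,0,1]]]'
python3 -m creep '[[5,[0,0,0],[0,0,0.2]],[5,[0,0,0],[0,0,0.4]],[5,[0,0,0],[0,0,0.6]],[5,[0,0,0],[0,0,0.8]],[5,[0,0,0],[0,0,1]]]'
python3 -c "
from h import *
o=get_obs();print(o['wrist_torque'],o['q'][5]);print(R.from_rotvec(o['eef_rot']).as_matrix().T@o['ft_force'])"
```

```text
clock: 37.05
ee_pos: [0.5611, 0.1079, 0.152]
eef_rot: [1.786, 2.583, -0.003]
ft_force: [-7.7, -5.8, 6.0]
gripper_width: 0.13
gripper_force: 42.2
clock: 37.67
ee_pos: [0.5597, 0.1078, 0.152]
eef_rot: [2.64, 1.703, -0.008]
ft_force: [-16.7, -6.6, 10.3]
gripper_width: 0.129
gripper_force: 42.8
[-1.05612528  2.69361369  0.07885502] 0.5513326193513778
[-12.9746284  -12.51130995 -10.19964722]
```

```bash
python3 -m creep '[[5,[-0.004,-0.004,0],[0,0,0.15]],[5,[-0.004,-0.004,0],[0,0,0.3]],[5,[-0.004,-0.004,0],[0,0,0.45]],[5,[-0.004,-0.004,0],[0,0,0.6]],[5,[-0.004,-0.004,0],[0,0,0.7]]]'
python3 -m creep '[[5,[0,0,0],[0,0,0.05]],[5,[0,0,0],[0,0,0.1]],[5,[0,0,0],[0,0,0.15]],[5,[0,0,0],[0,0,0.2]],[5,[0,0,0],[0,0,0.25]]]'
python3 -c "
from h import *
o=get_obs();print(o['wrist_torque'],o['q'][5]);print(R.from_rotvec(o['eef_rot']).as_matrix().T@o['ft_force'])"
python3 -m creep '[[5,[0,0,0],[0,0,0.05]],[5,[0,0,0],[0,0,0.1]],[5,[0,0,0],[0,0,0.15]],[5,[0,0,0],[0,0,0.15]],[5,[0,0,0],[0,0,0.15]]]'
python3 -c "
from h import *
o=get_obs();print(o['wrist_torque'],o['q'][5])"
```

```text
clock: 38.3
ee_pos: [0.5586, 0.1084, 0.152]
eef_rot: [-3.001, -0.928, 0.001]
ft_force: [-8.2, -0.2, 6.4]
gripper_width: 0.131
gripper_force: 42.2
clock: 38.92
ee_pos: [0.5584, 0.1087, 0.152]
eef_rot: [-3.077, -0.632, 0.002]
ft_force: [-9.3, 1.3, 6.9]
gripper_width: 0.126
gripper_force: 42.3
[0.01913232 1.58037515 0.03999401] 1.292684624838816
[-8.07822192 -4.83653368 -6.88700154]
clock: 39.55
ee_pos: [0.5584, 0.1088, 0.1521]
eef_rot: [3.108, 0.457, -0.002]
ft_force: [-9.8, 0.5, 7.3]
gripper_width: 0.13
gripper_force: 70.0
[-0.09495356  1.59652285  1.72621039] 1.4065076837626724
```

```bash
python3 -m creep '[[5,[0,0,0],[0,0,-0.05]],[15,[0,0,0],[0,0,-0.05]],[30,[0,0,0],[0,0,-0.05]],[50,[0,0,0],[0,0,-0.05]],[50,[0,0,0],[0,0,-0.05]]]'
python3 -m creep '[[50,[0,0,-0.05],[0,0,0]],[50,[0,0,-0.1],[0,0,0]],[50,[0,0,-0.15],[0,0,0]],[50,[0,0,-0.2],[0,0,-0.2]],[50,[0,0,-0.2],[0,0,-0.4]]]'
python3 -m creep '[[50,[0,0,0],[0,0,-0.2]],[50,[0,0,0],[0,0,-0.4]],[50,[0,0,0],[0,0,-0.6]],[50,[0,0,0],[0,0,-0.8]],[50,[0,0,0],[0,0,-1]]]'
python3 -c "
from h import *
go(.525,-.107,.23,45)"
```

```text
clock: 40.17
ee_pos: [0.5596, 0.1081, 0.1512]
eef_rot: [3.099, 0.511, 0.003]
ft_force: [0.5, -0.0, -0.8]
gripper_width: 0.586
gripper_force: 0.0
clock: 40.8
ee_pos: [0.5601, 0.1083, 0.2334]
eef_rot: [2.978, 0.997, 0.008]
ft_force: [0.2, 0.4, -0.5]
gripper_width: 0.582
gripper_force: 0.0
clock: 41.42
ee_pos: [0.5594, 0.1082, 0.2312]
eef_rot: [2.37, 2.061, 0.002]
ft_force: [0.5, -0.2, 0.6]
gripper_width: 0.587
gripper_force: 0.0
row [-0.5446, -0.0107, 0.0028] [0.0019, 0.0008, -1.1771]
```

```bash
python3 -m creep '[[50,[-0.12,0,0],[0,0,-0.2]],[50,[-0.24,-0.005,0],[0,0,-0.4]],[50,[-0.36,-0.01,0],[0,0,-0.6]],[50,[-0.48,-0.01,0],[0,0,-0.8]],[50,[-0.545,-0.011,0],[0,0,-1]]]'
python3 -m creep '[[50,[0,0,0],[0,0,-0.17]],[50,[0,0,0],[0,0,-0.17]],[50,[0,0,0],[0,0,-0.17]],[50,[0,0,0],[0,0,-0.17]],[50,[0,0,0],[0,0,-0.17]]]'
python3 knob.py; python3 -c "
from h import *
go(.525,-.107,.151,45)"
```

```text
clock: 42.05
ee_pos: [0.5233, -0.1091, 0.2313]
eef_rot: [1.403, 2.809, 0.001]
ft_force: [0.2, 0.0, -0.2]
gripper_width: 0.587
gripper_force: 0.0
clock: 42.68
ee_pos: [0.5238, -0.1066, 0.2312]
eef_rot: [1.217, 2.895, 0.001]
ft_force: [0.3, -0.3, -0.1]
gripper_width: 0.588
gripper_force: 0.0
42.725 [ 0.52380085 -0.10667925  0.23120871] [-0.27   0.086  1.415  0.     1.639 -1.045]
1 ((np.float64(0.62), -42, np.float64(0.0), np.float64(-0.002)), 753)
2 ((np.float64(0.64), 22, np.float64(-0.002), np.float64(-0.002)), 852)
3 ((np.float64(0.7), 30, np.float64(0.002), np.float64(0.0)), 933)
row [-0.0024, 0.0014, 0.2005] [0.0013, 0.0016, -0.0136]
```

```bash
python3 -m creep '[[50,[-0.002,0.001,0.05],[0,0,-0.03]],[50,[-0.002,0.001,0.1],[0,0,-0.03]],[50,[-0.002,0.001,0.15],[0,0,-0.03]],[50,[-0.002,0.001,0.2],[0,0,-0.03]],[50,[-0.002,0.001,0.2],[0,0,-0.03]]]'
python3 -m creep '[[30,[0,0,0],[0,0,0]],[10,[0,0,0],[0,0,0]],[5,[0,0,0],[0,0,0]],[5,[0,0,0],[0,0,0]],[5,[0,0,0],[0,0,0]]]' 40
python3 -c "
from h import *
o=get_obs();print(o['wrist_torque'],o['q'][5]);print(R.from_rotvec(o['eef_rot']).as_matrix().T@o['ft_force'])"
```

```text
clock: 43.35
ee_pos: [0.5239, -0.1069, 0.1496]
eef_rot: [-1.183, -2.908, -0.0]
ft_force: [0.4, 0.0, -0.0]
gripper_width: 0.587
gripper_force: 0.0
clock: 43.98
ee_pos: [0.5245, -0.108, 0.1526]
eef_rot: [1.183, 2.908, -0.002]
ft_force: [-5.5, -2.0, 4.4]
gripper_width: 0.13
gripper_force: 41.1
[-0.42039577  0.90118248  0.07818456] -1.0691268592878413
[ 2.54708655 -5.23678809 -4.37732835]
```

```bash
python3 -m creep '[[5,[0,-0.002,0],[0,0,0.2]],[5,[0,-0.002,0],[0,0,0.4]],[5,[0,-0.002,0],[0,0,0.6]],[5,[0,-0.002,0],[0,0,0.8]],[5,[0,-0.002,0],[0,0,1]]]'
python3 -c "
from h import *
o=get_obs();print(o['wrist_torque'],o['q'][5]);print(R.from_rotvec(o['eef_rot']).as_matrix().T@o['ft_force'])"
```

```text
clock: 44.6
ee_pos: [0.5238, -0.1084, 0.1526]
eef_rot: [2.212, 2.229, -0.001]
ft_force: [-7.3, -1.5, 4.2]
gripper_width: 0.132
gripper_force: 41.3
[-0.33672394  1.13426545  0.04191586] -0.27993366773706435
[-1.47526392 -7.30146627 -4.18458081]
```

```bash
python3 -m creep '[[5,[0,-0.003,0],[0,0,0.2]],[5,[0,-0.003,0],[0,0,0.4]],[5,[0,-0.003,0],[0,0,0.6]],[5,[0,-0.003,0],[0,0,0.8]],[5,[0,-0.003,0],[0,0,1]]]'
python3 -m creep '[[5,[0,-0.002,0],[0,0,0.12]],[5,[0,-0.002,0],[0,0,0.24]],[5,[0,-0.002,0],[0,0,0.36]],[5,[0,-0.002,0],[0,0,0.44]],[5,[0,-0.002,0],[0,0,0.5]]]'
python3 -m creep '[[5,[0,0,0],[0,0,0.05]],[5,[0,0,0],[0,0,0.1]],[5,[0,0,0],[0,0,0.15]],[5,[0,0,0],[0,0,0.15]],[5,[0,0,0],[0,0,0.15]]]'
python3 -c "
from h import *
o=get_obs();print(o['wrist_torque'],o['q']);print(R.from_rotvec(o['eef_rot']).as_matrix().T@o['ft_force'])"
```

```text
clock: 45.22
ee_pos: [0.5229, -0.1081, 0.1526]
eef_rot: [2.896, 1.213, 0.002]
ft_force: [-4.8, -0.6, 4.4]
gripper_width: 0.125
gripper_force: 41.1
clock: 45.85
ee_pos: [0.5226, -0.1078, 0.1526]
eef_rot: [3.076, 0.63, 0.004]
ft_force: [-2.3, -0.4, 3.5]
gripper_width: 0.13
gripper_force: 41.0
clock: 46.48
ee_pos: [0.5226, -0.1077, 0.1527]
eef_rot: [3.106, 0.455, 0.004]
ft_force: [-4.1, -2.3, 5.2]
gripper_width: 0.13
gripper_force: 68.9
[-0.5459774   0.80760467  1.65057721] [-2.71867940e-01  1.31394442e-01  1.52492134e+00 -1.28133556e-03
  1.48219091e+00  1.00815931e+00]
[-4.59395052  1.0644231  -5.21332   ]
```

```bash
python3 -m creep '[[5,[0,0,0],[0,0,-0.05]],[15,[0,0,0],[0,0,-0.05]],[30,[0,0,0],[0,0,-0.05]],[50,[0,0,0],[0,0,-0.05]],[50,[0,0,0],[0,0,-0.05]]]'
python3 -m creep '[[50,[0,0,-0.05],[0,0,0]],[50,[0,0,-0.1],[0,0,0]],[50,[0,0,-0.15],[0,0,0]],[50,[0,0,-0.22],[0,0,-0.2]],[50,[0,0,-0.32],[0,0,-0.4]]]'
python3 -m creep '[[85,[0,0,0],[0,0,-0.2]],[85,[0,0,0],[0,0,-0.4]],[85,[0,0,0],[0,0,-0.6]],[85,[0,0,0],[0,0,-0.8]],[85,[0,0,0],[0,0,-1]]]'
python3 -m creep '[[85,[0,0,0],[0,0,-0.2]],[85,[0,0,0],[0,0,-0.4]],[85,[0,0,0],[0,0,-0.6]],[85,[0,0,0],[0,0,-0.8]],[85,[0,0,0],[0,0,-1]]]'
python3 -c "
from h import *
go(.54,-.08,.29,80.7)
go(.54,-.32,.24,80.7)"
```

```text
clock: 47.1
ee_pos: [0.5224, -0.1072, 0.1511]
eef_rot: [3.099, 0.511, 0.002]
ft_force: [0.0, -0.5, 0.9]
gripper_width: 0.583
gripper_force: 0.0
clock: 47.72
ee_pos: [0.5218, -0.1071, 0.2791]
eef_rot: [-2.978, -0.998, 0.001]
ft_force: [1.0, -0.0, -0.3]
gripper_width: 0.582
gripper_force: 0.0
clock: 48.35
ee_pos: [0.5222, -0.1072, 0.2791]
eef_rot: [2.37, 2.061, 0.002]
ft_force: [0.3, -0.8, -0.1]
gripper_width: 0.996
gripper_force: 0.0
clock: 48.98
ee_pos: [0.5222, -0.1072, 0.2791]
eef_rot: [1.4, 2.811, 0.001]
ft_force: [-0.5, 0.0, -0.7]
gripper_width: 1.001
gripper_force: 0.0
row [0.0274, 0.0765, -0.0272] [0.0009, 0.0017, -0.9703]
row [-0.4514, -0.285, 0.0979] [0.0009, 0.0017, -0.9703]
```

```bash
python3 -m creep '[[85,[0.01,0.04,-0.03],[0,0,-0.2]],[85,[0.01,0.1,-0.06],[0,0,-0.4]],[85,[0.0,0.12,-0.06],[0,0,-0.6]],[85,[0,0.12,-0.06],[0,0,-0.8]],[85,[0,0.12,-0.06],[0,0,-0.97]]]'
python3 -m creep '[[85,[0,0,0],[0,0,0]],[85,[0,0,0],[0,0,0]],[85,[0,0,0],[0,0,0]],[85,[0,0,0],[0,0,0]],[85,[0,0,0],[0,0,0]]]'
python3 - <<'E'
from knob import *
p=capture('wrist');o=get_obs();print(o['clock'],o['ee_pos'],o['q'].round(3))
for k in C: print(k,fit(p,C[k]))
print([(m['score'],m['rect']) for m in masks_of(p,'selector')])
save(p,'w10.png')
E
```

```text
clock: 49.6
ee_pos: [0.5607, -0.0784, 0.303]
eef_rot: [0.255, 3.13, 0.0]
ft_force: [0.1, -0.8, -0.3]
gripper_width: 0.994
gripper_force: 0.0
clock: 50.22
ee_pos: [0.5606, -0.0785, 0.3032]
eef_rot: [0.263, 3.129, -0.0]
ft_force: [-0.2, 0.0, 0.4]
gripper_width: 0.993
gripper_force: 0.0
50.275 [ 0.56061549 -0.07848276  0.30327132] [-0.204  0.162  1.19   0.     1.788 -1.607]
1 ((np.float64(0.64), 20, np.float64(-0.002), np.float64(-0.002)), 552)
2 ((np.float64(0.63), 22, np.float64(-0.002), np.float64(-0.002)), 511)
3 ((np.float64(0.69), 28, np.float64(0.002), np.float64(0.0)), 581)
[(0.96, [86.6, 157.8, 121.0, 196.4]), (0.71, [99.2, 1.4, 134.9, 20.6]), (0.41, [260.5, 220.3, 310.1, 279.3])]
```

View pics/w10.png

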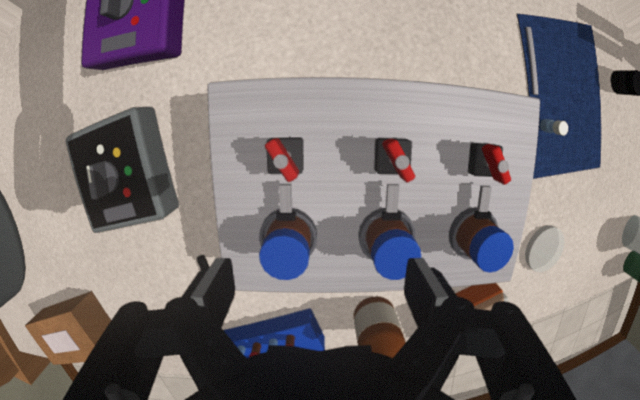

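All jars are seated. Knobs 1 and 2 read 20–22°, which is home, while knob 3 reads 28° from an oblique angle. I'll check knob 3 from above before touching the selector.

```bash
python3 -m creep '[[85,[0,0.1,0],[0,0,0]],[85,[0,0.2,0],[0,0,0]],[85,[0,0.3,0],[0,0,0]],[85,[0,0.4,0],[0,0,0]],[85,[0,0.42,0],[0,0,0]]]'
python3 -m creep '[[85,[0,0,0],[0,0,0]],[85,[0,0,0],[0,0,0]],[85,[0,0,0],[0,0,0]],[85,[0,0,0],[0,0,0]],[85,[0,0,0],[0,0,0]]]'
python3 knob.py
```

```text
clock: 50.95
ee_pos: [0.5886, 0.0893, 0.303]
eef_rot: [0.258, 3.13, 0.0]
ft_force: [-1.2, -0.7, 0.0]
gripper_width: 1.0
gripper_force: 0.0
clock: 51.58
ee_pos: [0.5886, 0.0869, 0.3033]
eef_rot: [0.263, 3.129, -0.0]
ft_force: [0.7, -0.0, -0.1]
gripper_width: 0.998
gripper_force: 0.0
51.625 [0.58863547 0.0869522  0.30331792] [ 0.085  0.246  1.094 -0.     1.8   -1.318]
1 ((np.float64(0.72), 26, np.float64(0.0), np.float64(0.0)), 649)
2 ((np.float64(0.66), 22, np.float64(-0.002), np.float64(0.0)), 630)
3 ((np.float64(0.6), 22, np.float64(0.002), np.float64(0.0)), 434)
```

Seen from above, knob 3 reads 22°, so all three are home. Now the selector.

```bash
python3 -c "
from h import *
go(.56,-.34,.25,80.7)"
python3 -m creep '[[85,[0,-0.15,0],[0,0,0]],[85,[0,-0.3,0],[0,0,0]],[85,[0,-0.45,0],[0,0,0]],[85,[0.02,-0.6,0],[0,0,0]],[85,[0.05,-0.7,0],[0,0,0]]]'
python3 -c "
from h import *
go(.56,-.34,.25,80.7)"
```

```text
row [-0.1075, -1.0644, 0.1334] [0.0001, 0.0021, -0.007]
clock: 52.25
ee_pos: [0.5213, -0.188, 0.303]
eef_rot: [0.266, 3.129, -0.0]
ft_force: [-0.2, -0.2, -0.7]
gripper_width: 0.994
gripper_force: 0.0
row [-0.1593, -0.3583, 0.1329] [-0.0002, 0.0018, -0.0089]
```

```bash
python3 -m creep '[[85,[-0.05,-0.12,0],[0,0,0]],[85,[-0.1,-0.24,0],[0,0,0]],[85,[-0.16,-0.358,0.06],[0,0,0]],[85,[-0.16,-0.358,0.13],[0,0,0]],[85,[-0.16,-0.358,0.13],[0,0,0]]]'
python3 -m creep '[[85,[0,0,0],[0,0,0]],[85,[0,0,0],[0,0,0]],[85,[0,0,0],[0,0,0]],[85,[0,0,0],[0,0,0]],[85,[0,0,0],[0,0,0]]]'
python3 - <<'E'
from h import *
p=capture('wrist');o=get_obs();print(o['ee_pos'],o['q'].round(3))
m=masks_of(p,'selector');print([(a['score'],a['rect']) for a in m])
f=p['frame'];np.save('w11.npy',f)
a=m[0]['rect'];u,v=int((a[0]+a[2])/2),int((a[1]+a[3])/2);y0,x0=max(0,v-75),max(0,u-100);print(x0,y0)
cv2.imwrite('pics/w11.png',cv2.resize(f[y0:y0+150,x0:x0+200],None,fx=4,fy=4,interpolation=3)[...,::-1])
E
```

```text
clock: 52.88
ee_pos: [0.5607, -0.3374, 0.2478]
eef_rot: [-0.264, -3.127, -0.005]
ft_force: [-0.5, 0.6, 0.7]
gripper_width: 0.995
gripper_force: 0.0
clock: 53.5
ee_pos: [0.5616, -0.3374, 0.2514]
eef_rot: [0.263, 3.129, -0.0]
ft_force: [-0.8, 1.0, 0.9]
gripper_width: 0.999
gripper_force: 0.0
[ 0.56151253 -0.33742442  0.2513773 ] [-5.980e-01  4.280e-01  9.720e-01  1.000e-03  1.739e+00 -2.001e+00]
[(0.97, [249.8, 114.3, 301.5, 166.1])]
175 65
```

View pics/w11.png

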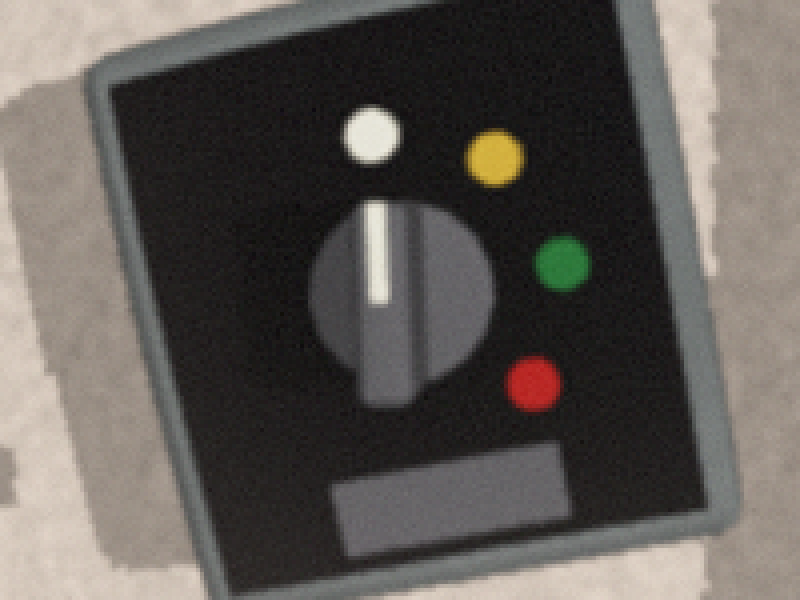

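The black-topped control box fills the crop, with white (371,136), yellow (495,158), green (563,264) and red (534,384). The pointer runs from (375,203) to (378,305), a little past white.

```bash
python3 - <<'E'
from h import *
from scipy.optimize import least_squares
p=capture('wrist')
W=lambda u,v,z:onz(p,175+u/4,65+v/4,z,True)
M=np.array([W(*a,.061)[:2] for a in((371,136),(495,158),(563,264),(534,384))])
def res(s): return np.concatenate([s[:2]+s[2]*np.array([np.cos(s[3]-.8*i),np.sin(s[3]-.8*i)])-M[i] for i in range(4)])
s=least_squares(res,[.53,-.34,.04,np.pi]).x; print('centre',s[:2].round(4),'r',s[2].round(4),'white dir',np.degrees(s[3])%360,'res mm',(res(s)*1e3).round(1))
a=W(375,203,.100);b=W(378,305,.100);e=W(389,402,.100);e0=W(376,200,.1)
for q,r in((a,b),(e0,e)):
    d=(q-r)[:2];print('dir',np.degrees(np.arctan2(d[1],d[0]))%360,np.hypot(*d),'mid',((q+r)/2).round(4))
print('green dir',(np.degrees(s[3]-1.6))%360)
E
```

```text
centre [ 0.5051 -0.3724] r 0.04 white dir 181.3071670831704 res mm [-0.1  0.   0.1 -0.1 -0.1  0.   0.   0. ]
dir 170.67064410810906 0.022373198757046034 mid [ 0.4934 -0.3709  0.1   ]
dir 172.4853593889053 0.044684498082215175 mid [ 0.5039 -0.3717  0.1   ]
green dir 89.63391986223867
```

```bash
python3 -c "
from h import *
go(.505,-.372,.16,81.5);go(.505,-.372,.1005,81.5)"
```

```text
row [0.1253, -0.1088, 0.228] [0.0002, 0.002, -0.0245]
row [0.1255, -0.1088, 0.3767] [0.0002, 0.002, -0.0245]
```

```bash
python3 -m creep '[[50,[0.07,-0.06,0],[0,0,-0.024]],[50,[0.125,-0.109,0.1],[0,0,-0.024]],[50,[0.125,-0.109,0.2],[0,0,-0.024]],[50,[0.125,-0.109,0.23],[0,0,-0.024]],[50,[0.125,-0.109,0.23],[0,0,-0.024]]]' 30
python3 -c "
from h import *
go(.505,-.372,.1005,81.5)"
```

```text
clock: 54.28
ee_pos: [0.5053, -0.3719, 0.1593]
eef_rot: [0.233, 3.132, 0.001]
ft_force: [-0.2, -0.8, 0.8]
gripper_width: 0.581
gripper_force: 0.0
row [0.0009, -0.0004, 0.147] [0.0005, 0.0014, 0.0001]
```

```bash
python3 -m creep '[[50,[0.001,0,0.05],[0,0,0]],[50,[0.001,0,0.1],[0,0,0]],[50,[0.001,0,0.147],[0,0,0]],[50,[0.001,0,0.147],[0,0,0]],[50,[0.001,0,0.147],[0,0,0]]]'
python3 -m creep '[[30,[0,0,0],[0,0,0]],[10,[0,0,0],[0,0,0]],[5,[0,0,0],[0,0,0]],[5,[0,0,0],[0,0,0]],[5,[0,0,0],[0,0,0]]]' 30
python3 -c "
from h import *
o=get_obs();print(o['wrist_torque'],o['q'][5]);print(R.from_rotvec(o['eef_rot']).as_matrix().T@o['ft_force']);M=R.from_rotvec(o['eef_rot']).as_matrix();print(np.degrees(np.arctan2(M[1,1],M[0,1])))"
```

```text
clock: 54.9
ee_pos: [0.505, -0.3723, 0.1009]
eef_rot: [0.233, 3.131, -0.001]
ft_force: [-0.2, -0.6, 0.1]
gripper_width: 0.587
gripper_force: 0.0
clock: 55.52
ee_pos: [0.5051, -0.3719, 0.1013]
eef_rot: [0.233, 3.13, -0.0]
ft_force: [-0.1, 3.0, 4.9]
gripper_width: 0.147
gripper_force: 33.0
[ 0.61658967  0.15148927 -0.04936621] -2.1166070980672047
[ 0.49367511  2.93015133 -4.894172  ]
81.49528085394817
```

```bash
python3 -m creep '[[5,[0,0.001,0],[0,0,0.2]],[5,[0,0.001,0],[0,0,0.4]],[5,[0,0.001,0],[0,0,0.6]],[5,[0,0.001,0],[0,0,0.8]],[5,[0,0.001,0],[0,0,1]]]'
python3 -m creep '[[5,[0,0,0],[0,0,0.2]],[5,[0,0,0],[0,0,0.4]],[5,[0,0,0],[0,0,0.6]],[5,[0,0,0],[0,0,0.76]],[5,[0,0,0],[0,0,0.82]]]'
python3 -m creep '[[5,[0,0,0],[0,0,0]],[5,[0,0,0],[0,0,0]],[5,[0,0,0],[0,0,0]],[5,[0,0,0],[0,0,0]],[5,[0,0,0],[0,0,0]]]'
python3 -c "
from h import *
o=get_obs();print(o['wrist_torque'],o['q'][5]);M=R.from_rotvec(o['eef_rot']).as_matrix();print(np.degrees(np.arctan2(M[1,1],M[0,1])))"
```

```text
clock: 56.15
ee_pos: [0.505, -0.372, 0.1013]
eef_rot: [1.421, 2.799, -0.0]
ft_force: [-0.9, 1.8, 4.9]
gripper_width: 0.143
gripper_force: 33.0
clock: 56.78
ee_pos: [0.5049, -0.372, 0.1013]
eef_rot: [2.231, 2.209, 0.001]
ft_force: [-2.3, 1.8, 4.6]
gripper_width: 0.147
gripper_force: 33.0
clock: 57.4
ee_pos: [0.5049, -0.372, 0.1013]
eef_rot: [2.228, 2.212, 0.001]
ft_force: [-1.3, 1.5, 5.6]
gripper_width: 0.147
gripper_force: 33.0
[ 0.3237638   0.4048147  -0.01052168] -0.6865951830948209
-0.42906364020677784
```

Pointer is now at 89.6°. I'll release, lift straight up and verify.

```bash
python3 -m creep '[[20,[0,0,0],[0,0,0]],[30,[0,0,0],[0,0,0]],[40,[0,0,0],[0,0,0]],[50,[0,0,0],[0,0,0]],[50,[0,0,0],[0,0,0]]]'
python3 -m creep '[[50,[0,0,-0.08],[0,0,0]],[50,[0,0,-0.16],[0,0,0]],[50,[0,0,-0.25],[0,0,0]],[50,[0,0,-0.35],[0,0,0]],[50,[0.02,0,-0.4],[0,0,0]]]'
python3 - <<'E'
from h import *
p=capture('wrist');print(get_obs()['ee_pos'])
m=masks_of(p,'selector');print([(a['score'],a['rect']) for a in m])
c=[proj(p,[.505+.04*np.cos(np.radians(181.3)-.8*i),-.372+.04*np.sin(np.radians(181.3)-.8*i),.061],True) for i in range(4)];print(np.round(c))
u,v=map(int,proj(p,[.505,-.372,.09],True));y0,x0=max(0,v-60),max(0,u-80);print(x0,y0)
f=p['frame'];a=cv2.resize(f[y0:y0+120,x0:x0+160],None,fx=4,fy=4,interpolation=3)
s=capture('scene')['frame'];b=cv2.resize(s[130:300,160:520],(640,302),interpolation=3)
b=b[:, :, ::-1];a=a[:280,:,::-1] if a.shape[0]>590 else a[...,::-1]
h=min(a.shape[0],298);a=cv2.resize(a,(int(a.shape[1]*h/a.shape[0]),h));g=np.zeros((600,640,3),np.uint8);g[:302]=b;g[302:302+h,:a.shape[1]]=a;cv2.imwrite('pics/fin.png',g)
E
```

```text
clock: 58.02
ee_pos: [0.5049, -0.3717, 0.1004]
eef_rot: [2.229, 2.212, 0.002]
ft_force: [-1.8, -0.4, 0.2]
gripper_width: 0.586
gripper_force: 0.0
clock: 58.65
ee_pos: [0.5049, -0.364, 0.263]
eef_rot: [2.227, 2.209, 0.002]
ft_force: [1.1, -0.1, -0.2]
gripper_width: 0.588
gripper_force: 0.0
[ 0.50548597 -0.36303559  0.26512031]
[(0.71, [295.8, 168.1, 341.6, 218.5]), (0.64, [89.0, 116.1, 138.8, 152.8])]
[[282. 191.]
 [291. 164.]
 [319. 152.]
 [346. 164.]]
238 137
```

View pics/fin.png

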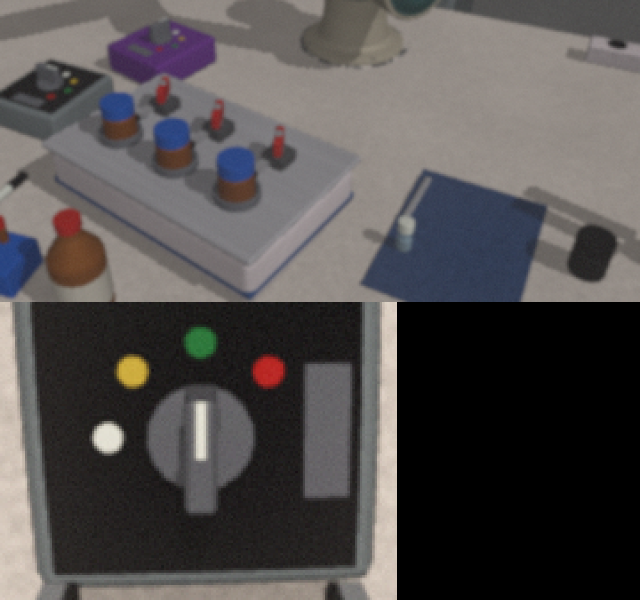

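The final check shows three jars upright in the cups, and the vial and tweezers untouched. The knobs are turned home, and the pointer at (201,430) aims straight at green (201,343). Handing in.

```bash
python3 -c "
from bench import *
print(close_job())"
```

```text
the job is handed in; nothing more can be done
None
```

The job is handed in: all three blue-capped jars are upright in the holders, all three clamp bolts are screwed home, and only then was the selector turned to green, with the vial and tweezers left where they were.

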